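Free the ratchet pawl with a screwdriver and let the contact head down

TASK

The contact head of the ratchet test stand hangs at the top of its columns: with the long screwdriver's blade through the window in its front and under the pawl's round release bar, raise the bar just until the pawl lets go and the head's weight comes onto the blade, then let the head down on the blade until its pins stand on the terminal block. Press the head home for about a second with the blade on the sill of the window, with about 6 N so that all pins bite, draw the blade out and lay the screwdriver back flat on the bench, clear of the stand. Go gently: never strain the blade against the stand or raise the head against its top buffers, do not crush the block, touch the stand with nothing but the screwdriver, and leave everything else where it lies.

Things in the scene. Friction and masses are not known exactly. Their poses are not given: they have to be found in the camera images.
- stand: Ratchet test stand fixed on the bench: grey base 136 x 160 x 12 mm; at its rear two round 14 mm columns with a dark toothed rack bar between them, under an aluminium bridge (top 271 mm up). A head slides on the columns; its spring pawl stops it going down at each tooth (every 12 mm), never going up. Origin: centre of the base's underside; x points from the open front (robot side) to the columns.
- head (a joint): How far the head has come down, in m: 0 hung on the top tooth, -0.002 on the top buffers, 0.096 pins on the block; no catch beyond 0.072. The head (aluminium carriage, front plate 100 x 64 mm, black block with six brass pins below) weighs 0.27 to 0.4 kg, 0.4 N friction, air damper 20 N per m/s: it follows a blade lowered at up to 40 mm/s, no faster.
- window (a point): Point in the front face of the head's front plate, 5.5 mm above the middle of the window's sill (stand x = -0.040, y = 0; 202.5 mm above the bench when hung; it moves with the head). Window in the 6 mm plate: 32 mm wide, 44 mm high. The underside of the release bar, 16 mm behind this face, is 5.5 to 17.5 mm above this point, so a 6.4 mm blade enters level at this height.
- terminal_block: White six-way terminal block, 20 x 62 x 19 mm, loose in the low black nest on the stand's base, under the pins. Origin: centre of its underside, 8 mm in front of the stand's origin, 16 mm above the bench.
- long_driver: The longer of two screwdrivers, 153 mm, 75 g, on the bench. Origin: centre of its underside; x runs from the blade's tip (x = -0.0765) to the handle's end (x = 0.076). Handle from x = -0.006 to 0.076, 20 mm wide, 18 mm high; round 6.4 mm steel shaft from x = -0.076 to -0.006; both on one axis, 9 mm above the bench. Loads at the tip turn it in the grip: hold it hard, near the handle's front.
- driver_tip (a point): Tip of the long screwdriver's blade, on its axis.
- short_driver: Short screwdriver, 121 mm, a bystander.
- pliers: Pliers lying flat, 176 x 58 x 16 mm, a bystander.
- terminal_spare: A second terminal block lying on the bench beside the stand, a bystander.
- flux_pen: Pen, 120 mm, a bystander.
- pin_tips (a point): Middle of the tips of the head's six pins; moves with the head. Raising the blade (10 to 25 mm past the bar): 1 to 1.5 N until the pawl slips free and the head drops 2 mm onto the blade (2.5 to 4.5 N); 2.5 to 3 mm higher it meets the buffers. Lowering: the weight, less friction and damping; landed, 0.8 N within 1 mm, nothing within 4 mm. 14 to 26 mm farther down the blade meets the sill, hard.
- pawl_tail (a point): Point on the pawl's tail, 16 mm behind the plate's front face and 9.5 mm above the window point at rest. The release bar (round steel, 8 mm thick, 26 mm long, level across the window) is clamped in the slotted strap here, its axis 0 to 12 mm above this point, wherever it was last set: its height is not reported and must be felt. Lifting the bar lifts this point 9 to 10 mm in the head.
Mind the look-alikes: they are no part of the job. Leave any pink look-alike of the long_driver alone.

How it is judged (in metres and radians):
On the way, in this order (a step that is already met when the one before it is completed fails the run):
1. the long screwdriver is picked up (height (world z) of long_driver above 0.05 m), for 0.2 s.
2. the screwdriver holds the release bar up, the pawl free, and carries the head (z of pawl_tail in the frame of window above 0.0185 m and contact force between long_driver and stand above 1 N), for 0.2 s.
3. the head is down on the terminal block (value of joint head above 0.0945 m and contact force between head and terminal_block above 1 N), for 0.2 s.
4. the head, down on the block, is pressed home by the screwdriver with over 4 N (value of joint head above 0.0945 m and contact force between long_driver and head above 4 N), for 0.3 s.
At the end, for the whole second after the job is handed in: The head stands on the terminal block (joint head 0.0945 to 0.0985, over 1 N on it), the block upright in its nest (within 6 mm), and the long screwdriver lies flat and still on the bench (tip and underside below 30 mm), not touching the stand, its middle over 0.10 m from the stand's centre (all of step 3 and value of joint head below 0.0985 m and horizontal distance between terminal_block and window below 0.037 m and horizontal distance between terminal_block and stand below 0.014 m and angle between terminal_block's own z axis and vertical below 0.1 rad and height (world z) of each of long_driver, driver_tip below 0.03 m and linear speed of long_driver below 0.02 m/s and contact force between long_driver and stand below 0.1 N and horizontal distance between long_driver and stand above 0.1 m).
It fails at once if the screwdriver strained against the stand, its head or its pawl (over 15 N) (contact force between long_driver and stand above 15 N).
It fails at once if the head raised against its top buffers (value of joint head below -0.0016 m).
It fails at once if the pins pressed on the terminal block with over 15 N (contact force between head and terminal_block above 15 N).
It fails at once if the gripper or arm touching the stand (contact force between any of the fingers, the arm and stand above 1 N).
It fails at once if the short screwdriver, the pen or the spare terminal block moved by more than 20 mm, or the pliers pushed (distance of any of short_driver, flux_pen, terminal_spare from where it was at the start of the episode above 0.02 m or contact force between anything else and pliers above 5 N).
It also fails if it takes over 70 s, if anything falls off the work surface, if the arm or the gripper's body presses on something with over 40 N, if the wrist force passes 120 N, or if a joint passes its speed limit or range.

ROBOT

A 6-joint arm with a two-finger parallel gripper is mounted at the origin on a cart in front of the work surface, level with it; the furniture and walls round the work are solid. World frame = base frame: x ahead of the robot, y to its left, z up, the work surface at z = 0. Lengths are in mm, angles in rad, forces in N, time in s.
With the tool pointing down it reaches from about 350 to 975 mm from the base axis. Payload 7.1 kg.
Tool frame: the origin (TCP) lies at the very end of the fingers, on their centre line; the grasp point (between the pads) lies 19 mm behind it; z points along the fingers, y is the direction in which the jaws open and shut (so a half turn about z gives the same grasp; the last joint's range is limited). The gripper opens to 88 mm and grips with 3 to 60 N. Pads are 20 mm wide; open, the fingers measure 115 mm over their backs; the gripper's body (75 mm by 178 mm) begins 61 mm behind the grasp point.
Start: joints at [-1.272, 0.423, 1.63, -0, 1.089, -0.019], TCP at [195.316, -593.68, 222.675] pointing down, gripper open.
Joint ranges: [-3, 3], [-0.9, 2.11], [0.09, 2.58], [-1.31, 4.45], [0.11, 2.69], [-2.54, 2.54]. Speed limits (rad/s): [2.39, 2.39, 3.01, 3.14, 3.14, 3.14].

INTERFACE

Orientations are given as a rotation vector (axis times angle).
In Python, from workcell import readout, imaging, close_job gives the robot as it stands.
- The arm moves only by the tool carry_out, never from a script. Its argument "rows" is a list of rows, each a list of 3 entries, a list of its own where there are three numbers: the shift along the tool's x, y, z in m, then the turn, a rotation vector about the tool's x, y, z in rad, then the closure, from 0 (fully open) to 1 (shut). In form: [[[dx, dy, dz], [wx, wy, wz], hand], ...]. A call has 1 to 12 rows; each row shifts and turns the commanded pose from where the row before left it, along the tool's axes as they then stand; what a row does not reach is not made up. A row lasts 1/12 s, in which the tool goes at most 41.7 mm and 7.16 degrees, less where a joint would pass 70% of its speed; a pose out of reach is approached as far as the arm can. A call with a gripper value outside its range is refused whole. The fingers move at their own pace and stop on an object; the grip force is fixed at half the most. Time passes only in rows, so rows that do not move let the fingers close. It gives the time, the measured TCP pose, the force and the opening at its end, in the units of the state.
- readout.get_obs(): the state, without advancing time (a new reading comes with each control period).
- imaging.get_image(name): name is "side" or "top" or "wrist"; returns the picture (384x512x3 uint8, red, green, blue); there is no depth.
- imaging.camera_params(name): a dict with "fx", "fy", "cx", "cy" (pixels), "rvec" (rotation vector, rad) and "tvec" (3), from world to camera coordinates, as OpenCV has them; the wrist camera has in their place "T_tool_cam" (4x4, takes a point from camera to tool coordinates, whose origin is the TCP and whose axes are the flange's). Camera axes: x right, y down, z forward; pixel columns grow to the right and rows downward; lengths in mm; the calibration is good to about 2 mm. The wrist camera is an equidistant fisheye: a pixel r from the principal point sees the ray r / f radians off the axis. A picture is of the moment at which its call begins: read the wrist's pose just before it. camera_params takes no time and is no camera call.
- close_job(): hands the job in, once; it reports no verdict.
The state is a dict: "t": time; "qpos": joint angles; "qvel": joint speeds; "joint_torque": joint torques, N m; "ee_pos": TCP position; "orientation": TCP orientation; "ft_force": force on the tool from outside, world axes, zero at the start; "moment": the same for the moment, N m; "width": finger opening in mm.
Only numpy, scipy, OpenCV 4.12 (cv2) and the standard library are available. Lean on these libraries where they do the work, as an engineer would, in place of code of your own. Each camera call takes 0.05 s, during which the arm holds its last target.

## Working session

There is one attempt and no reset: what is moved stays moved. The work goes in short steps, Python scripts to look and compute and a tool call to move; the robot and the scene stay as the last step left them, time stands still between calls to the robot, and variables do not carry over. Pictures are saved under pics/ and viewed, and the job is handed in when it is done.

Besides the shell and the picture viewer there is one more tool, called after "Call:" as a command line: name --argument value ..., lists and objects as JSON in quotes. carry_out: Moves the arm, as the interface text tells. Its arguments: {"type":"object","properties":{"rows":{"type":"array","items":{"type":"array"}}},"required":["rows"]}

```bash
mkdir -p pics; ls; python3 - <<'E'
from workcell import readout, imaging
import cv2
print(readout.get_obs())
for n in ["side","top","wrist"]:
    im=imaging.get_image(n); cv2.imwrite(f"pics/{n}0.png",im[:,:,::-1]); print(n,imaging.camera_params(n))
E
```

```text
pics
{'t': 0.0, 'qpos': array([-1.27199467e+00,  4.23855487e-01,  1.63066582e+00, -1.25250976e-05,
        1.08859389e+00, -1.90046689e-02]), 'qvel': array([-0.00069866,  0.00062043,  0.00158165,  0.00128967,  0.0007363 ,
       -0.00138529]), 'joint_torque': array([-2.53307859e-03, -5.44640386e+01, -2.73663425e+01,  6.43056119e-02,
        2.28673877e-02, -9.87567591e-05]), 'ee_pos': array([ 195.16025893, -593.17547151,  221.9020501 ]), 'orientation': array([-3.10052449e+00, -4.96881496e-01,  3.50576348e-04]), 'ft_force': array([-0.03035488, -0.33537183, -0.47109847]), 'moment': array([-0.03799078,  0.0159136 , -0.00557557]), 'width': 87.552569958198}
side {'fx': 352.6716667670536, 'fy': 352.6716667670536, 'cx': 255.92167784493748, 'cy': 194.7228101567016, 'rvec': array([ 0.20095407, -2.95119612,  0.88281616]), 'tvec': array([ 521.20606753,  121.15990268, 1004.84173743])}
top {'fx': 488.2193059107929, 'fy': 488.2193059107929, 'cx': 251.28211761916714, 'cy': 184.6487227343172, 'rvec': array([ 1.92692608, -2.29223096,  0.23454297]), 'tvec': array([ 105.68149316,  514.59185043, 1262.99925436])}
wrist {'fx': 297.3186396354542, 'fy': 297.3186396354542, 'cx': 253.48138059522083, 'cy': 188.90105327762885, 'T_tool_cam': array([[ 3.41913561e-06, -9.68815264e-01, -2.47784150e-01,
         6.73585931e+01],
       [ 9.99999962e-01,  7.12111393e-05, -2.64630741e-04,
        -1.02378324e+00],
       [ 2.74023293e-04, -2.47784140e-01,  9.68815228e-01,
        -1.61360708e+02],
       [ 0.00000000e+00,  0.00000000e+00,  0.00000000e+00,
         1.00000000e+00]])}
```

View pics/side0.png

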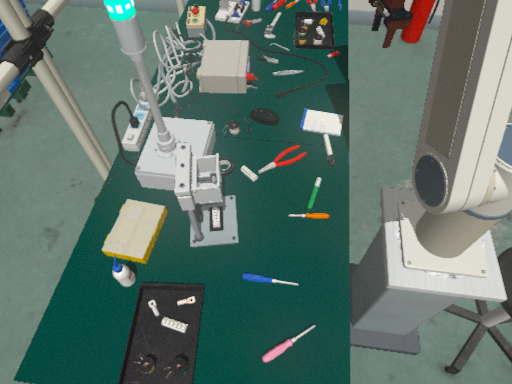

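View pics/top0.png

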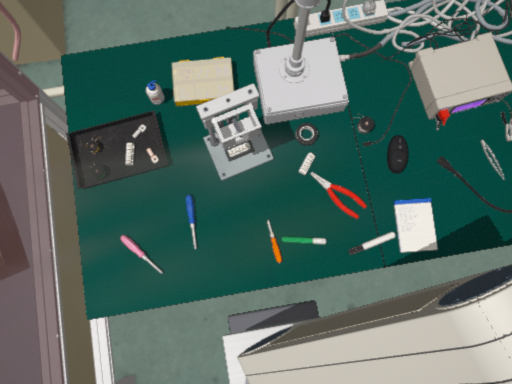

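View pics/wrist0.png

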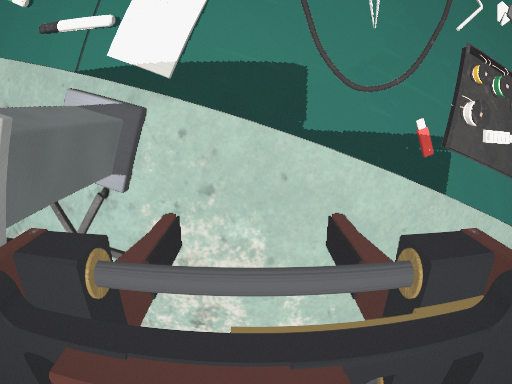

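The side and top views show the blue driver, which is probably the long one, at top (192,222) and side (270,280). The pink look-alike is at top (140,253), and the orange short driver at top (274,242). The stand is at top (237,145). I'll measure these by colour masks and rays.

```bash
cat > h.py <<'E'
import numpy as np, cv2
from scipy.spatial.transform import Rotation as R
from workcell import readout, imaging
def ray(n,uv,P=None,pose=None):
    P=P or imaging.camera_params(n); uv=np.asarray(uv,float)
    a=(uv[0]-P['cx'])/P['fx']; b=(uv[1]-P['cy'])/P['fy']
    if n!='wrist':
        M=R.from_rotvec(P['rvec']).as_matrix(); d=M.T@np.array([a,b,1]); return -M.T@P['tvec'], d/np.linalg.norm(d)
    r=np.hypot(a,b); d=np.array([np.sin(r)*a/max(r,1e-9),np.sin(r)*b/max(r,1e-9),np.cos(r)])
    T=P['T_tool_cam']; pos,rv=pose; M=R.from_rotvec(rv).as_matrix()
    return pos+M@T[:3,3], M@T[:3,:3]@d
def onz(n,uv,z,pose=None):
    o,d=ray(n,uv,pose=pose); return o+d*(z-o[2])/d[2]
def tri(rays):
    A=np.zeros((3,3));b=np.zeros(3)
    for o,d in rays:
        d=d/np.linalg.norm(d);Q=np.eye(3)-np.outer(d,d);A+=Q;b+=Q@o
    p=np.linalg.solve(A,b); return p,[np.linalg.norm(np.cross(p-o,d/np.linalg.norm(d))) for o,d in rays]
def proj(n,p,pose=None):
    P=imaging.camera_params(n); p=np.asarray(p,float)
    if n!='wrist':
        c=R.from_rotvec(P['rvec']).as_matrix()@p+P['tvec']; return np.array([P['fx']*c[0]/c[2]+P['cx'],P['fy']*c[1]/c[2]+P['cy']])
    M=R.from_rotvec(pose[1]).as_matrix();T=P['T_tool_cam']
    c=T[:3,:3].T@(M.T@(p-pose[0])-T[:3,3]); th=np.arctan2(np.hypot(c[0],c[1]),c[2]); k=th/np.hypot(c[0],c[1])
    return np.array([P['fx']*k*c[0]+P['cx'],P['fy']*k*c[1]+P['cy']])
def pose():
    o=readout.get_obs(); return o['ee_pos'],o['orientation']
def shot(n,name,crop=None,s=1):
    ps=pose(); im=imaging.get_image(n); cv2.imwrite(f'pics/{name}_raw.png',im[:,:,::-1])
    c=im
    if crop: x0,y0,x1,y1=crop; c=im[y0:y1,x0:x1]
    c=cv2.resize(c,None,fx=s,fy=s,interpolation=cv2.INTER_CUBIC); cv2.imwrite(f'pics/{name}.png',c[:,:,::-1]); return im,ps
E
python3 - <<'E'
from h import *
for n,b,nm in [('top',(180,80,300,280),'tz'),('side',(160,130,340,300),'sz')]:
    im=cv2.imread(f'pics/{n}0.png'); x0,y0,x1,y1=b
    cv2.imwrite(f'pics/{nm}.png',cv2.resize(im[y0:y1,x0:x1],None,fx=3 if n=='top' else 3.5,fy=3 if n=='top' else 3.5,interpolation=cv2.INTER_CUBIC))
    hsv=cv2.cvtColor(im,cv2.COLOR_BGR2HSV)
    m=cv2.inRange(hsv,(100,140,60),(125,255,255))
    k,l,st,c=cv2.connectedComponentsWithStats(m)
    for i in range(1,k):
        if st[i,4]>40: print(n,st[i],c[i],onz(n,c[i],9))
E
```

```text
top [147  80  10  10  55] [151.27272727  84.45454545] [879.70470613 250.83536484   9.        ]
top [185 195  11  28 207] [189.94202899 208.30434783] [497.89321466 192.81675452   9.        ]
top [394 198  38   6 145] [412.23448276 200.43448276] [ 413.69159788 -416.9802312     9.        ]
side [265   1  10  11  43] [269.23255814   6.3255814 ] [  623.22425378 -1135.43545337     9.        ]
side [  0  20  10  39 196] [ 2.94897959 37.12244898] [1765.4832084  -752.21686083    9.        ]
side [  8  76  14  19 116] [14.18103448 84.69827586] [1549.91051611 -458.48542892    9.        ]
side [299 108   8  22  63] [302.6031746  118.12698413] [ 416.64023217 -416.2234807     9.        ]
side [112 257  10  15  85] [116.34117647 265.90588235] [881.2657841  209.92935748   9.        ]
side [241 273  31  11 219] [255.94977169 277.75342466] [499.11080298 191.84649721   9.        ]
```

View pics/tz.png

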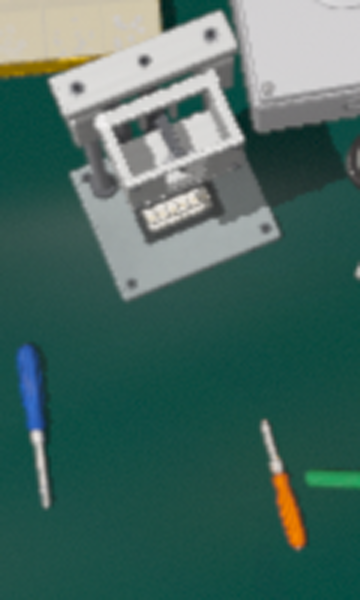

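View pics/sz.png

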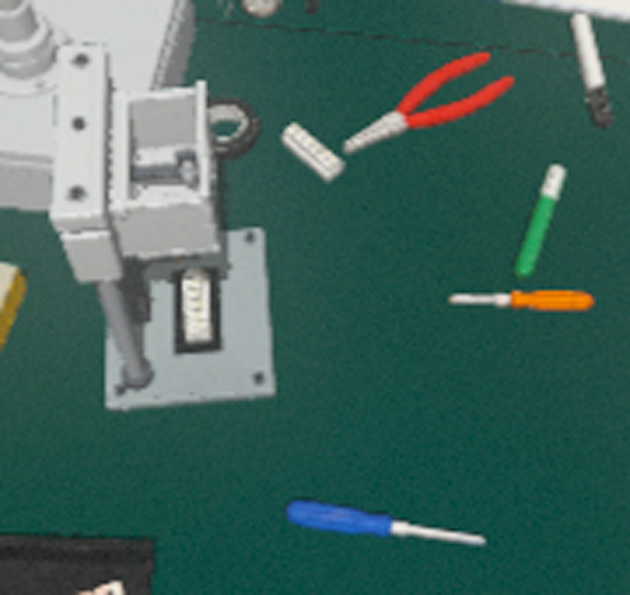

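The blue driver's tip is at about top (195.3,248.7), pointing towards the robot. The stand's open front also faces the robot, turned about 20°. Next I'll measure the shaft and handle axis and the stand's corners.

```bash
python3 - <<'E'
from h import *
# driver
T={'tip':(180+46/3,80+506/3),'front':(180+37/3,80+431/3),'end':(180+29/3,80+347/3)}
S={'tip':(160+484/3.5,130+541/3.5),'front':(160+392/3.5,130+529/3.5),'end':(160+288/3.5,130+511/3.5)}
for k in T:
    p,e=tri([ray('top',T[k]),ray('side',S[k])]); print(k,p.round(1),np.round(e,1),onz('top',T[k],9).round(1),onz('side',S[k],9).round(1))
a,b=onz('top',T['tip'],9),onz('top',T['end'],9); print('len',np.linalg.norm(a-b),np.degrees(np.arctan2(*(a-b)[[1,0]])))
# stand base corners
tc={'L':(70,172),'B':(127,300),'Rr':(280,237)}
for k,v in tc.items():
    print(k,onz('top',(180+v[0]/3,80+v[1]/3),12).round(1))
sc={'FR':(264,229),'FL':(274,395),'RL':(107,408)}
for k,v in sc.items(): print(k,onz('side',(160+v[0]/3.5,130+v[1]/3.5),12).round(1))
for n,f in [('top','top0'),('side','side0')]:
    im=cv2.imread(f'pics/{f}.png')
    b=(190,80,280,190) if n=='top' else (165,130,250,255)
    s=5 if n=='top' else 4.6
    cv2.imwrite(f'pics/{n}st.png',cv2.resize(im[b[1]:b[3],b[0]:b[2]],None,fx=s,fy=s,interpolation=cv2.INTER_CUBIC))
E
```

```text
tip [386.  194.7   7. ] [0.3 0.3] [385.5 194.5   9. ] [386.4 195.3   9. ]
front [455.7 193.2   2.7] [0.2 0.2] [454.5 192.6   9. ] [455.8 195.3   9. ]
end [5.359e+02 1.891e+02 3.000e-01] [0.9 0.9] [533.2 188.4   9. ] [535.9 192.    9. ]
len 147.83091752749834 177.6127321485895
L [693.  125.2  12. ]
B [560.9  91.7  12. ]
Rr [595.9 -59.5  12. ]
FR [597.7 -57.2  12. ]
FL [562.4  98.9  12. ]
RL [693. 128.  12.]
```

View pics/topst.png

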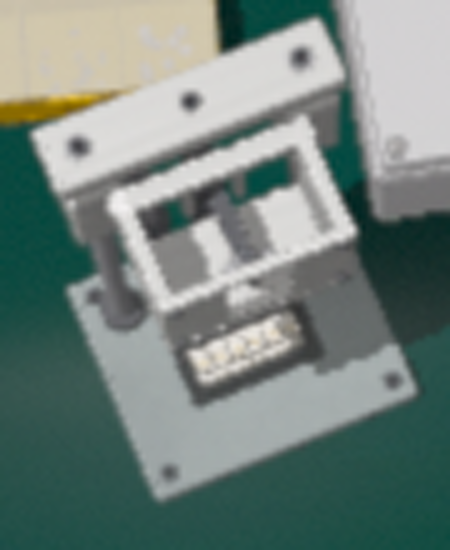

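View pics/sidest.png

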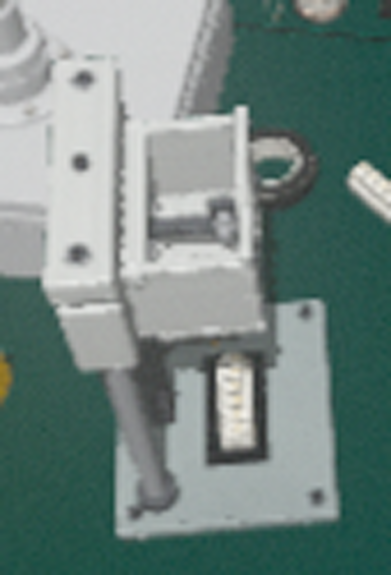

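Call:
carry_out --rows '[[[0.021, -0.0275, 0], [0, 0, 0], 0], [[0.021, -0.0275, 0], [0, 0, 0], 0], [[0.021, -0.0275, 0], [0, 0, 0], 0], [[0.021, -0.0275, 0], [0, 0, 0], 0], [[0.021, -0.0275, 0], [0, 0, 0], 0], [[0.021, -0.0275, 0], [0, 0, 0], 0], [[0.021, -0.0275, 0], [0, 0, 0], 0], [[0.021, -0.0275, 0], [0, 0, 0], 0], [[0.021, -0.0275, 0], [0, 0, 0], 0], [[0.021, -0.0275, 0], [0, 0, 0], 0], [[0.021, -0.0275, 0], [0, 0, 0], 0], [[0.021, -0.0275, 0], [0, 0, 0], 0]]'

```text
t: 1.15
ee_pos: [331.6, -199.8, 222.7]
orientation: [3.102, 0.496, 0.0]
ft_force: [0.2, -0.5, 0.1]
width: 87.7
```

Call:
carry_out --rows '[[[0.021, -0.0275, 0], [0, 0, 0], 0], [[0.021, -0.0275, 0], [0, 0, 0], 0], [[0.021, -0.0275, 0], [0, 0, 0], 0], [[0.021, -0.0275, 0], [0, 0, 0], 0], [[0.021, -0.0275, 0], [0, 0, 0], 0], [[0.021, -0.0275, 0], [0, 0, 0], 0], [[0.021, -0.0275, 0], [0, 0, 0], 0], [[0.021, -0.0275, 0], [0, 0, 0], 0], [[0.021, -0.0275, 0], [0, 0, 0], 0], [[0.021, -0.0275, 0], [0, 0, 0], 0], [[0.021, -0.0275, 0], [0, 0, 0], 0], [[0.021, -0.0275, 0], [0, 0, 0], 0]]'

```text
t: 2.15
ee_pos: [467.9, 192.6, 222.6]
orientation: [3.102, 0.498, -0.0]
ft_force: [0.9, -1.0, -0.0]
width: 88.0
```

Call:
carry_out --rows '[[[0, 0, 0], [0, 0, 0.12], 0], [[0, 0, 0], [0, 0, 0.12], 0], [[0, 0, 0], [0, 0, 0.112], 0], [[0, 0, 0], [0, 0, 0], 0], [[0, 0, 0], [0, 0, 0], 0]]'

```text
t: 2.57
ee_pos: [467.7, 190.7, 222.5]
orientation: [3.141, -0.048, -0.001]
ft_force: [1.2, -0.2, 0.4]
width: 87.9
```

```bash
cat >> h.py <<'E'
def st():
    o=readout.get_obs(); M=R.from_rotvec(o['orientation']).as_matrix()
    print('t%.2f'%o['t'],'p',o['ee_pos'].round(2),'yaw %.2f'%np.degrees(np.arctan2(M[1,0],M[0,0])),'z',M[:,2].round(4),'F',o['ft_force'].round(2),'M',o['moment'].round(3),'w %.1f'%o['width'],'q5 %.2f'%o['qpos'][5])
E
python3 - <<'E'
from h import *
st(); im,ps=shot('wrist','w1'); 
E
```

```text
t2.57 p [467.66 190.73 222.49] yaw -1.76 z [-4.e-04 -2.e-04 -1.e+00] F [ 1.22 -0.18  0.42] M [ 0.007  0.028 -0.027] w 87.9 q5 1.97
```

View pics/w1.png

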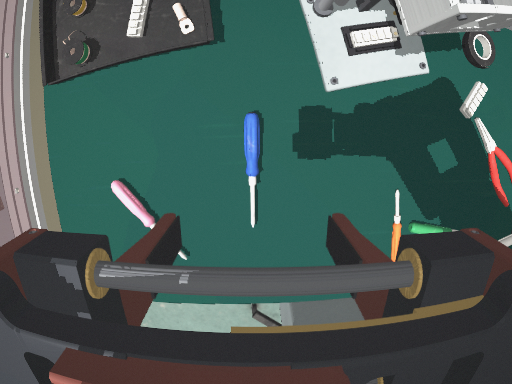

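The wrist view has the driver between the fingers: handle end at (250,113), handle front at (252,177) and tip at (253,226). The stand's front corners are at (328,91) and (428,73).

```bash
python3 - <<'E'
from h import *
im=cv2.imread('pics/w1_raw.png'); ps=(np.array([467.66,190.73,222.49]),readout.get_obs()['orientation'])
m=cv2.inRange(cv2.cvtColor(im,cv2.COLOR_BGR2HSV),(100,140,60),(125,255,255)); m[:100]=0;m[200:]=0
ys,xs=np.nonzero(m); print(ys.min(),ys.max(),xs[ys<118].mean(),xs[ys>168].mean())
W={'tip':(253,226.5),'front':(252,177),'end':(250.5,113)}
S={'tip':(298.3,284.6),'front':(272,281.1),'end':(242.3,276)}
T={'tip':(195.3,248.7),'front':(192.3,223.7),'end':(189.7,195.7)}
for k in W: 
    p,e=tri([ray('wrist',W[k],pose=ps),ray('side',S[k]),ray('top',T[k])]); print(k,onz('wrist',W[k],9,ps).round(1),p.round(1),np.round(e,1))
for uv in [(328,91),(428,73)]: print(onz('wrist',uv,12,ps).round(1))
E
```

```text
113 175 251.31666666666666 251.91860465116278
tip [386.3 194.9   9. ] [385.9 194.8   7.6] [0.1 0.4 0.3]
front [454.6 194.1   9. ] [454.9 193.7   6. ] [1.  1.  0.7]
end [536.5 193.4   9. ] [535.9 190.7   2.5] [2.8 1.2 2.2]
[563.7  95.   12. ]
[598.3 -55.   12. ]
```

Call:
carry_out --rows '[[[0, -0.0025, 0.03], [0, 0, 0], 0], [[0, 0, 0.035], [0, 0, 0], 0], [[0, 0, 0.035], [0, 0, 0], 0], [[0, 0, 0.035], [0, 0, 0], 0], [[0, 0, 0.03], [0, 0, 0], 0], [[0, 0, 0.02], [0, 0, 0], 0], [[0, 0, 0.015], [0, 0, 0], 0], [[0, 0, 0.01], [0, 0, 0], 0], [[0, 0, 0.005], [0, 0, 0], 0], [[0, 0, 0.003], [0, 0, 0], 0], [[0, 0, 0], [0, 0, 0], 0]]'

```text
t: 3.53
ee_pos: [468.2, 193.3, 4.8]
orientation: [-3.141, 0.053, -0.0]
ft_force: [0.5, 0.2, 0.4]
width: 87.6
```

```bash
python3 - <<'E'
from h import *
st(); im,ps=shot('wrist','w2')
E
```

```text
t3.53 p [468.17 193.26   4.8 ] yaw -1.93 z [ 3.e-04  1.e-04 -1.e+00] F [0.45 0.18 0.42] M [-0.023 -0.021 -0.009] w 87.6 q5 1.97
```

View pics/w2.png

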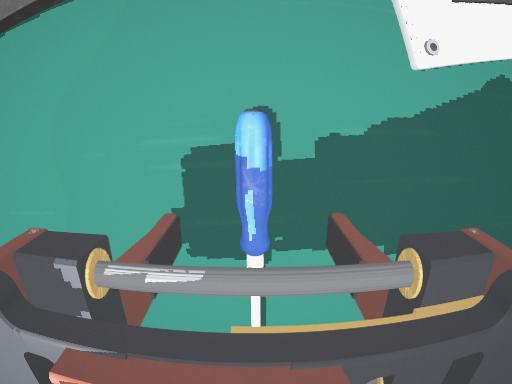

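The wrist view shows the handle spanning rows 110 to 255, with its collar front at (254,255), centred between the fingers. I'll check where along the handle the pads will bite.

```bash
python3 - <<'E'
from h import *
o=readout.get_obs();ps=(o['ee_pos'],o['orientation'])
for dx in (-12,-10,0,10): print(dx,proj('wrist',[468.2+dx,193.3,9],ps).round(1))
for uv in [(254,255),(256,265),(254,108)]: print(uv,onz('wrist',uv,9,ps).round(1))
E
```

```text
-12 [256.1 252.9]
-10 [256.  249.9]
0 [255.4 234.3]
10 [254.9 218. ]
(254, 255) [454.8 194.6   9. ]
(256, 265) [448.  193.6   9. ]
(254, 108) [538.8 191.8   9. ]
```

Call:
carry_out --rows '[[[0, 0, 0.0025], [0, 0, 0], 0], [[0, 0, 0], [0, 0, 0], 0], [[0, 0, 0], [0, 0, 0], 1], [[0, 0, 0], [0, 0, 0], 1], [[0, 0, 0], [0, 0, 0], 1], [[0, 0, 0], [0, 0, 0], 1], [[0, 0, 0], [0, 0, 0], 1], [[0, 0, 0], [0, 0, 0], 1], [[0, 0, 0], [0, 0, 0], 1], [[0, 0, 0], [0, 0, 0], 1]]'

```text
t: 4.42
ee_pos: [467.9, 193.3, 2.2]
orientation: [-3.141, 0.054, 0.0]
ft_force: [-0.2, -0.0, 0.3]
width: 37.8
```

```bash
python3 - <<'E'
from h import *
st()
E
```

```text
t4.42 p [467.91 193.27   2.17] yaw -1.96 z [-0.  0. -1.] F [-0.24 -0.05  0.31] M [ 0.044 -0.052 -0.087] w 37.8 q5 1.97
```

Call:
carry_out --rows '[[[0, 0, 0], [0, 0, 0], 1], [[0, 0, 0], [0, 0, 0], 1], [[0, 0, 0], [0, 0, 0], 1], [[0, 0, 0], [0, 0, 0], 1], [[0, 0, 0], [0, 0, 0], 1], [[0, 0, 0], [0, 0, 0], 1]]'

```text
t: 4.92
ee_pos: [467.9, 193.2, 2.2]
orientation: [3.141, -0.054, -0.0]
ft_force: [0.3, -0.5, 0.6]
width: 16.5
```

```bash
python3 - <<'E'
from h import *
st()
E
```

```text
t4.92 p [467.92 193.2    2.19] yaw -1.96 z [-0. -0. -1.] F [ 0.32 -0.54  0.63] M [-0.066 -0.052 -0.027] w 16.5 q5 1.97
```

Call:
carry_out --rows '[[[0, 0, -0.003], [0, 0, 0], 1], [[0, 0, -0.006], [0, 0, 0], 1], [[0, 0, -0.011], [0, 0, 0], 1], [[0, 0, -0.015], [0, 0, 0], 1], [[0, 0, -0.015], [0, 0, -0.05], 1], [[0, 0, -0.015], [0, 0, -0.1], 1], [[0, 0, -0.015], [0, 0, -0.1], 1], [[0, 0, -0.015], [0, 0, -0.1], 1], [[0, 0, -0.015], [0, 0, -0.1], 1], [[0, 0, -0.015], [0, 0, -0.1], 1], [[0, 0, -0.015], [0, 0, -0.1], 1], [[0, 0, -0.015], [0, 0, -0.1], 1]]'

```text
t: 5.92
ee_pos: [467.8, 193.2, 159.0]
orientation: [-2.94, -1.108, -0.001]
ft_force: [0.3, 0.8, 0.1]
width: 17.0
```

```bash
python3 - <<'E'
from h import *
st(); shot('side','s3',(180,150,350,320),3.5);shot('wrist','w3')
E
```

```text
t5.92 p [467.77 193.22 158.99] yaw 41.30 z [ 7.e-04  3.e-04 -1.e+00] F [0.26 0.79 0.14] M [-0.029 -0.016  0.036] w 17.0 q5 1.22
```

View pics/s3.png

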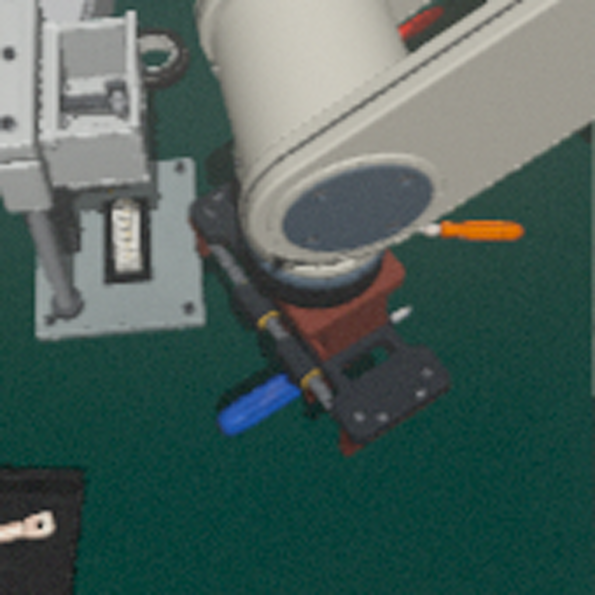

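View pics/w3.png

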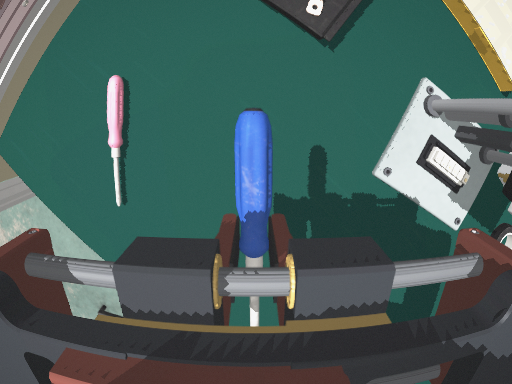

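Call:
carry_out --rows '[[[0, 0, -0.012], [0, 0, -0.11], 1], [[0, 0, -0.012], [0, 0, -0.11], 1], [[0, 0, -0.012], [0, 0, -0.11], 1], [[0, 0, 0], [0, 0, -0.11], 1], [[0, 0, 0], [0, 0, -0.11], 1], [[0, 0, 0], [0, 0, -0.11], 1], [[0, 0, 0], [0, 0, -0.11], 1], [[0, 0, 0], [0, 0, -0.11], 1], [[0, 0, 0], [0, 0, -0.11], 1], [[0, 0, 0], [0, 0, -0.11], 1], [[0, 0, 0], [0, 0, -0.11], 1], [[0, 0, 0], [0, 0, -0.11], 1]]'

```text
t: 7.02
ee_pos: [467.4, 193.1, 192.7]
orientation: [-1.647, -2.675, 0.001]
ft_force: [0.6, 0.5, -1.5]
width: 16.7
```

Call:
carry_out --rows '[[[0, 0, 0], [0, 0, -0.11], 1], [[0, 0, 0], [0, 0, -0.11], 1], [[0, 0, 0], [0, 0, -0.11], 1], [[0, 0, 0], [0, 0, -0.11], 1], [[0, 0, 0], [0, 0, -0.11], 1], [[0, 0, 0], [0, 0, -0.11], 1], [[0, 0, 0], [0, 0, -0.11], 1], [[0, 0, 0], [0, 0, -0.11], 1], [[0, 0, 0], [0, 0, -0.11], 1], [[0, 0, 0], [0, 0, -0.11], 1], [[0, 0, 0], [0, 0, -0.11], 1], [[0, 0, 0], [0, 0, -0.11], 1]]'

```text
t: 8.02
ee_pos: [467.4, 193.1, 192.7]
orientation: [0.338, -3.123, 0.0]
ft_force: [0.7, -0.0, -0.6]
width: 16.7
```

Call:
carry_out --rows '[[[0, 0, 0], [0, 0, 0], 1], [[0, 0, 0], [0, 0, 0], 1]]'

```text
t: 8.18
ee_pos: [467.6, 193.1, 192.8]
orientation: [0.327, -3.124, 0.0]
ft_force: [-0.7, 0.1, -1.4]
width: 16.9
```

```bash
python3 - <<'E'
from h import *
st()
E
```

```text
t8.18 p [467.58 193.13 192.84] yaw -168.04 z [-6.e-04 -2.e-04 -1.e+00] F [-0.75  0.13 -1.4 ] M [ 0.039 -0.143  0.026] w 16.9 q5 -1.41
```

Call:
carry_out --rows '[[[0, 0, -0.003], [0, 0, -0.022], 1], [[0.0015, -0.0195, 0], [0, 0, 0], 1], [[0.0015, -0.0195, 0], [0, 0, 0], 1], [[0.0015, -0.0195, 0], [0, 0, 0], 1], [[0.0015, -0.0195, 0], [0, 0, 0], 1], [[0.0015, -0.0195, 0], [0, 0, 0], 1], [[0.0015, -0.0195, 0], [0, 0, 0], 1], [[0.0015, -0.0195, 0], [0, 0, 0], 1], [[0.0015, -0.0195, 0], [0, 0, 0], 1], [[0.0015, -0.0195, 0], [0, 0, 0], 1], [[0.0015, -0.0195, 0], [0, 0, 0], 1], [[0, 0, 0], [0, 0, 0], 1]]'

```text
t: 9.18
ee_pos: [499.5, -2.2, 196.4]
orientation: [-0.363, 3.12, -0.001]
ft_force: [-0.2, 0.3, -0.6]
width: 16.7
```

```bash
python3 - <<'E'
from h import *
st(); shot('side','s4',(150,120,320,290),3.5);shot('top','t4',(180,80,300,250),4);shot('wrist','w4')
E
```

```text
t9.18 p [499.55  -2.15 196.43] yaw -166.71 z [ 7.e-04 -6.e-04 -1.e+00] F [-0.19  0.3  -0.58] M [ 0.109 -0.194 -0.008] w 16.7 q5 -1.83
```

View pics/s4.png

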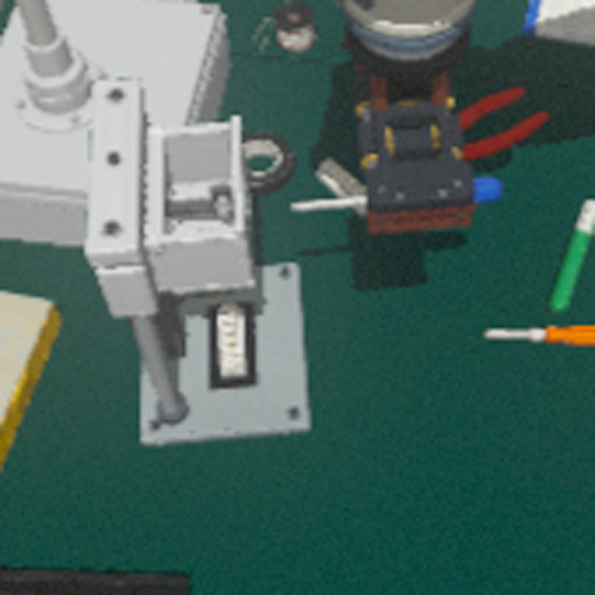

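View pics/t4.png

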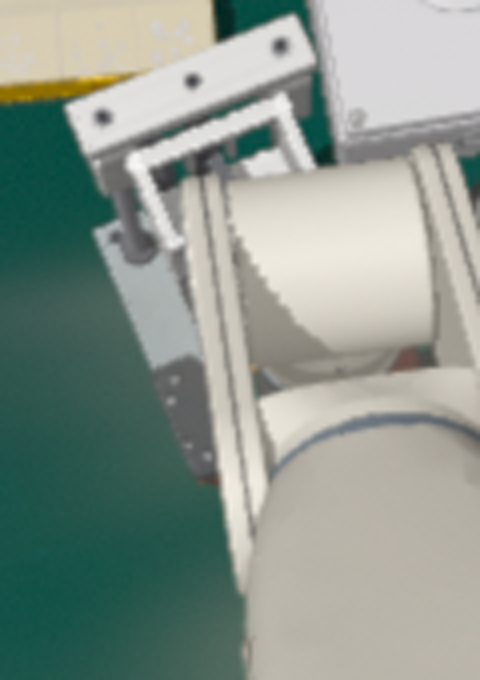

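View pics/w4.png

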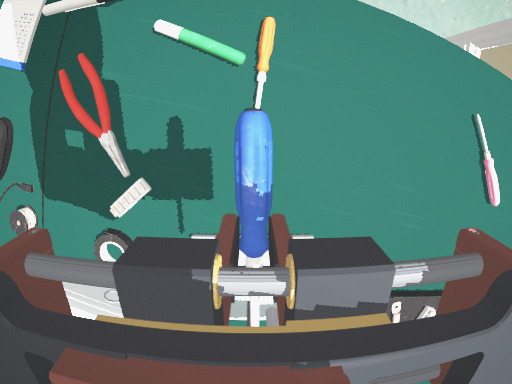

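The side view shows the blade tip at crop (292,206), about 40 px short of the plate and pointing at the window side. The plate's top front edge runs from (237,117) to (250,250). I'll triangulate the plate's top corners and check the tip.

```bash
python3 - <<'E'
from h import *
im=cv2.imread('pics/s4_raw.png')[145:215,190:260]; cv2.imwrite('pics/s4z.png',cv2.resize(im,None,fx=8,fy=8,interpolation=cv2.INTER_CUBIC))
im=cv2.imread('pics/top0.png')[95:150,205:270]; cv2.imwrite('pics/t0z.png',cv2.resize(im,None,fx=9,fy=9,interpolation=cv2.INTER_CUBIC))
tcp=np.array([499.55,-2.15,196.43]); u=np.array([np.cos(np.radians(13.3)),np.sin(np.radians(13.3)),0])
tip=tcp+81.8*u+[0,0,6.8]; print('pred tip',tip, proj('side',tip), proj('side',tip+[0,0,5]),proj('side',tip+5*u))
w=np.array([606.6,25.3,202.5]); v=np.array([-u[1],u[0],0])
for n in('side','top'):
  for y in (50,-50): print(n,y,proj(n,w+v*y+[0,0,48]).round(1),proj(n,w+v*y+[0,0,-15]).round(1))
E
```

```text
pred tip [579.15603179  16.6680685  203.23      ] [232.79658788 178.73594593] [232.65579992 177.54957717] [230.7911428  178.90258276]
side 50 [220.1 186. ] [222.7 200.7]
side -50 [218.7 152.6] [221.2 168.3]
top 50 [221.  142.5] [222.7 150. ]
top -50 [260.4 126.3] [260.1 134.6]
```

View pics/s4z.png

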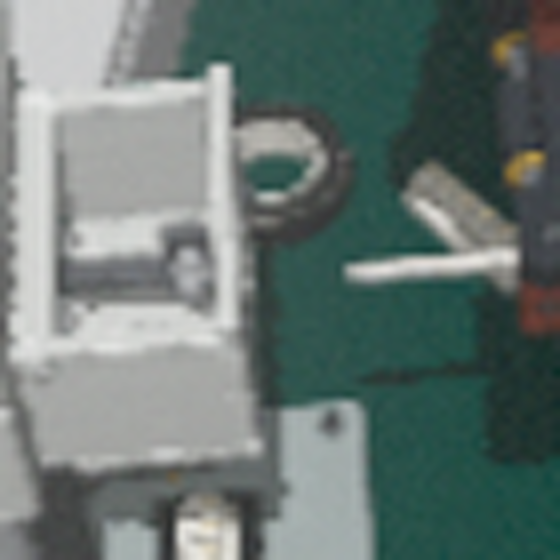

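View pics/t0z.png

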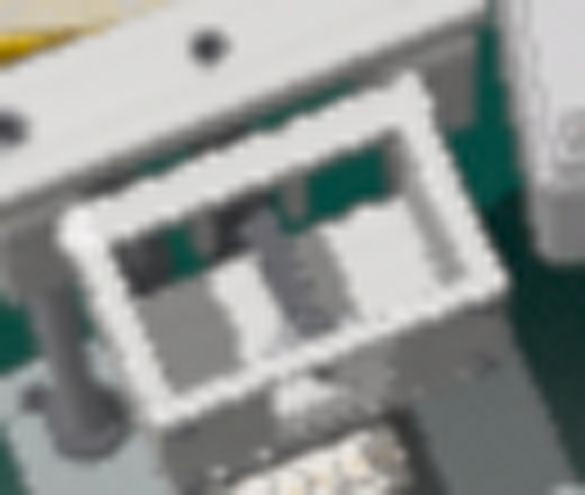

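Prediction and pictures agree within about 0.5 px on the tip and 2 to 3 mm on the plate corners. I'll move in to a few mm short of the face, then average the readings before entering.

Call:
carry_out --rows '[[[-0.006, 0.002, 0], [0, 0, 0], 1], [[-0.008, 0, 0], [0, 0, 0], 1], [[-0.005, 0, 0], [0, 0, 0], 1], [[-0.001, 0, 0], [0, 0, 0], 1], [[0, 0, 0], [0, 0, 0], 1], [[0, 0, 0], [0, 0, 0], 1]]'

```text
t: 9.83
ee_pos: [517.9, 7.1, 196.0]
orientation: [0.371, -3.119, -0.0]
ft_force: [0.3, 0.1, -0.6]
width: 16.7
```

```bash
cat >> h.py <<'E'
def avg(n=6,cam='side'):
    L=[]
    for i in range(n):
        o=readout.get_obs(); L.append(np.r_[o['ee_pos'],o['ft_force'],o['moment'],o['width'],o['t']]); im=imaging.get_image(cam)
    L=np.array(L); print('t%.2f'%L[-1,-1],'p',L[:,:3].mean(0).round(2),'F',L[:,3:6].mean(0).round(2),'sd',L[:,3:6].std(0).round(2),'M',L[:,6:9].mean(0).round(3),'sd',L[:,6:9].std(0).round(3),'psd',L[:,:3].std(0).round(2)); return im
E
python3 - <<'E'
from h import *
im=avg(8); st()
c=cv2.resize(im[130:240,160:310],None,fx=5,fy=5,interpolation=cv2.INTER_CUBIC); cv2.imwrite('pics/s5.png',c[:,:,::-1])
E
```

```text
t10.18 p [517.77   6.82 196.11] F [-0.01  0.14 -0.7 ] sd [0.16 0.37 0.42] M [ 0.071 -0.144 -0.004] sd [0.011 0.028 0.03 ] psd [0.08 0.13 0.09]
t10.23 p [517.89   6.71 196.22] yaw -166.48 z [ 0.  0. -1.] F [-0.3  -0.66 -0.96] M [ 0.083 -0.163  0.004] w 17.1 q5 -1.82
```

View pics/s5.png

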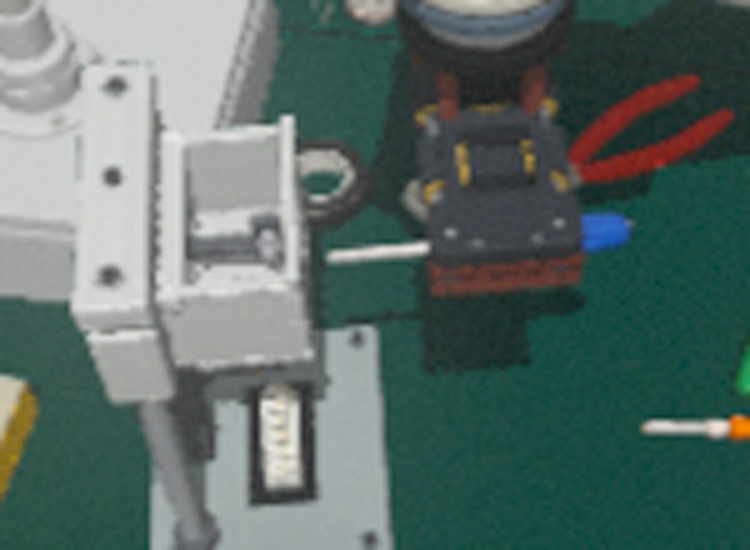

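Call:
carry_out --rows '[[[-0.003, -0.001, 0.0004], [0, 0, 0], 1], [[-0.003, 0, 0], [0, 0, 0], 1], [[-0.002, 0, 0], [0, 0, 0], 1], [[-0.002, 0, 0], [0, 0, 0], 1], [[-0.002, 0, 0], [0, 0, 0], 1], [[-0.001, 0, 0], [0, 0, 0], 1], [[0, 0, 0], [0, 0, 0], 1]]'

```text
t: 10.82
ee_pos: [531.1, 8.9, 195.7]
orientation: [-0.37, 3.12, 0.0]
ft_force: [-0.1, -0.5, -0.1]
width: 17.1
```

```bash
python3 - <<'E'
from h import *
avg(3)
E
```

```text
t10.92 p [530.93   8.91 195.73] F [-0.05  0.07 -0.58] sd [0.02 0.39 0.37] M [ 0.074 -0.112  0.012] sd [0.022 0.014 0.022] psd [0.13 0.02 0.  ]
```

Call:
carry_out --rows '[[[-0.002, 0, 0], [0, 0, 0], 1], [[-0.003, 0, 0], [0, 0, 0], 1], [[-0.003, 0, 0], [0, 0, 0], 1], [[-0.003, 0, 0], [0, 0, 0], 1], [[-0.003, 0, 0], [0, 0, 0], 1], [[-0.001, 0, 0], [0, 0, 0], 1], [[0, 0, 0], [0, 0, 0], 1]]'

```text
t: 11.55
ee_pos: [545.8, 12.4, 195.7]
orientation: [-0.37, 3.12, 0.0]
ft_force: [0.0, 0.3, -1.3]
width: 17.1
```

Call:
carry_out --rows '[[[-0.002, 0, 0], [0, 0, 0], 1], [[-0.003, 0, 0], [0, 0, 0], 1], [[-0.003, 0, 0], [0, 0, 0], 1], [[-0.003, 0, 0], [0, 0, 0], 1], [[-0.003, 0, 0], [0, 0, 0], 1], [[0, 0, 0], [0, 0, 0], 1], [[0, 0, 0], [0, 0, 0], 1]]'

```text
t: 12.13
ee_pos: [559.2, 15.7, 195.7]
orientation: [0.37, -3.12, -0.0]
ft_force: [-0.3, -0.4, -1.8]
width: 16.9
```

```bash
python3 - <<'E'
from h import *
im=avg(6)
c=cv2.resize(im[130:240,160:310],None,fx=5,fy=5,interpolation=cv2.INTER_CUBIC); cv2.imwrite('pics/s6.png',c[:,:,::-1])
E
```

```text
t12.38 p [558.94  15.64 195.71] F [ 0.1   0.06 -0.76] sd [0.38 0.51 0.62] M [ 0.051 -0.152  0.001] sd [0.029 0.025 0.026] psd [0.11 0.03 0.03]
```

View pics/s6.png

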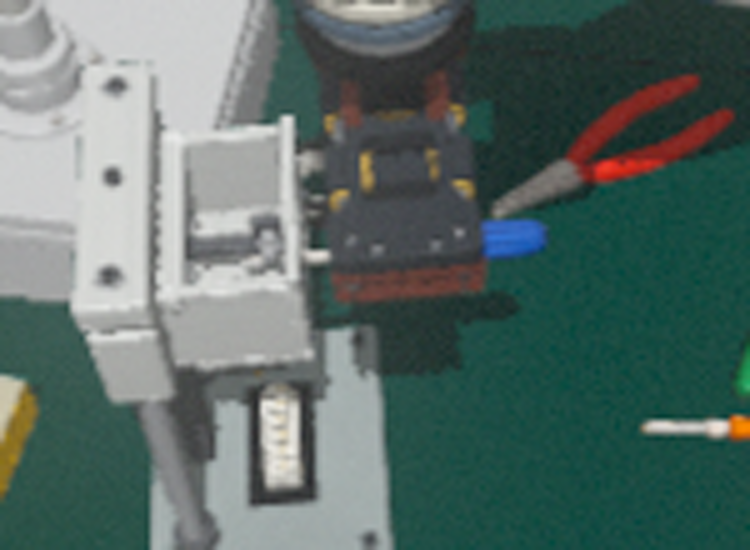

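Blade is in the window with about 33 mm past the face and no contact; the free baseline is Fz ≈ -0.7 N. Now I'll raise it in small steps and feel for the bar.

Call:
carry_out --rows '[[[0, 0, -0.001], [0, 0, 0], 1], [[0, 0, -0.001], [0, 0, 0], 1], [[0, 0, 0], [0, 0, 0], 1]]'

```text
t: 12.68
ee_pos: [559.2, 15.6, 198.0]
orientation: [-0.37, 3.119, -0.0]
ft_force: [-0.7, -0.4, -1.5]
width: 16.2
```

```bash
python3 - <<'E'
from h import *
avg(5)
E
```

```text
t12.88 p [559.09  15.64 197.91] F [-0.37  0.07 -1.04] sd [0.34 0.57 0.5 ] M [ 0.081 -0.14   0.018] sd [0.021 0.025 0.038] psd [0.05 0.01 0.09]
```

Call:
carry_out --rows '[[[0, 0, -0.001], [0, 0, 0], 1], [[0, 0, -0.001], [0, 0, 0], 1], [[0, 0, 0], [0, 0, 0], 1]]'

```text
t: 13.18
ee_pos: [559.2, 15.6, 200.0]
orientation: [-0.37, 3.119, -0.0]
ft_force: [-0.2, 0.0, 0.1]
width: 17.0
```

```bash
python3 - <<'E'
from h import *
avg(5)
E
```

```text
t13.38 p [559.09  15.65 199.88] F [-0.19  0.04 -0.38] sd [0.09 0.28 0.55] M [ 0.082 -0.124  0.027] sd [0.016 0.018 0.041] psd [0.05 0.01 0.08]
```

Call:
carry_out --rows '[[[0, 0, -0.001], [0, 0, 0], 1], [[0, 0, -0.001], [0, 0, 0], 1], [[0, 0, 0], [0, 0, 0], 1]]'

```text
t: 13.68
ee_pos: [559.2, 15.6, 202.0]
orientation: [-0.37, 3.119, -0.0]
ft_force: [-0.6, 0.0, -1.0]
width: 16.8
```

```bash
python3 - <<'E'
from h import *
avg(5)
E
```

```text
t13.88 p [559.08  15.65 201.89] F [-0.13  0.14 -1.11] sd [0.3  0.41 0.14] M [ 0.082 -0.121  0.005] sd [0.023 0.015 0.047] psd [0.06 0.01 0.08]
```

Call:
carry_out --rows '[[[0, 0, -0.001], [0, 0, 0], 1], [[0, 0, -0.001], [0, 0, 0], 1], [[0, 0, 0], [0, 0, 0], 1]]'

```text
t: 14.18
ee_pos: [558.9, 15.6, 203.8]
orientation: [0.37, -3.119, -0.0]
ft_force: [-0.2, -0.1, -2.2]
width: 17.0
```

```bash
python3 - <<'E'
from h import *
avg(6)
E
```

```text
t14.43 p [558.9   15.63 203.73] F [-0.01  0.06 -1.7 ] sd [0.19 0.27 0.48] M [ 0.042 -0.064 -0.015] sd [0.029 0.016 0.033] psd [0.01 0.   0.06]
```

Call:
carry_out --rows '[[[0, 0, -0.001], [0, 0, 0], 1], [[0, 0, -0.001], [0, 0, 0], 1], [[0, 0, 0], [0, 0, 0], 1]]'

```text
t: 14.73
ee_pos: [559.0, 15.6, 205.9]
orientation: [0.37, -3.12, 0.0]
ft_force: [-0.5, -0.4, -0.9]
width: 16.6
```

```bash
python3 - <<'E'
from h import *
avg(6)
E
```

```text
t14.98 p [558.97  15.63 205.82] F [-0.48 -0.34 -1.91] sd [0.4  0.51 0.46] M [ 0.054 -0.004  0.021] sd [0.018 0.025 0.026] psd [0.02 0.02 0.05]
```

Contact began between z 202 and 203.7: My stepped from -0.12 to -0.06 and Fz rose by about 1.1 N. I expect release near z 211.5 to 213.

Call:
carry_out --rows '[[[0, 0, -0.001], [0, 0, 0], 1], [[0, 0, -0.001], [0, 0, 0], 1], [[0, 0, -0.001], [0, 0, 0], 1], [[0, 0, 0], [0, 0, 0], 1]]'

```text
t: 15.37
ee_pos: [559.1, 15.6, 209.0]
orientation: [-0.37, 3.119, -0.0]
ft_force: [0.6, 0.0, -1.8]
width: 16.9
```

```bash
python3 - <<'E'
from h import *
avg(5)
E
```

```text
t15.57 p [559.1   15.65 208.9 ] F [-0.26  0.22 -2.05] sd [0.57 0.28 0.43] M [ 0.065 -0.038  0.009] sd [0.024 0.034 0.033] psd [0.02 0.01 0.08]
```

Call:
carry_out --rows '[[[0, 0, -0.001], [0, 0, 0], 1], [[0, 0, -0.0005], [0, 0, 0], 1], [[0, 0, 0], [0, 0, 0], 1]]'

```text
t: 15.87
ee_pos: [559.2, 15.6, 210.4]
orientation: [-0.37, 3.119, 0.0]
ft_force: [0.3, -0.2, -2.2]
width: 16.9
```

```bash
python3 - <<'E'
from h import *
im=avg(5)
c=cv2.resize(im[130:240,160:310],None,fx=5,fy=5,interpolation=cv2.INTER_CUBIC); cv2.imwrite('pics/s7.png',c[:,:,::-1])
E
```

```text
t16.07 p [559.12  15.65 210.35] F [ 0.27  0.17 -2.39] sd [0.89 0.32 0.36] M [ 0.083 -0.108  0.016] sd [0.043 0.021 0.036] psd [0.02 0.01 0.04]
```

View pics/s7.png

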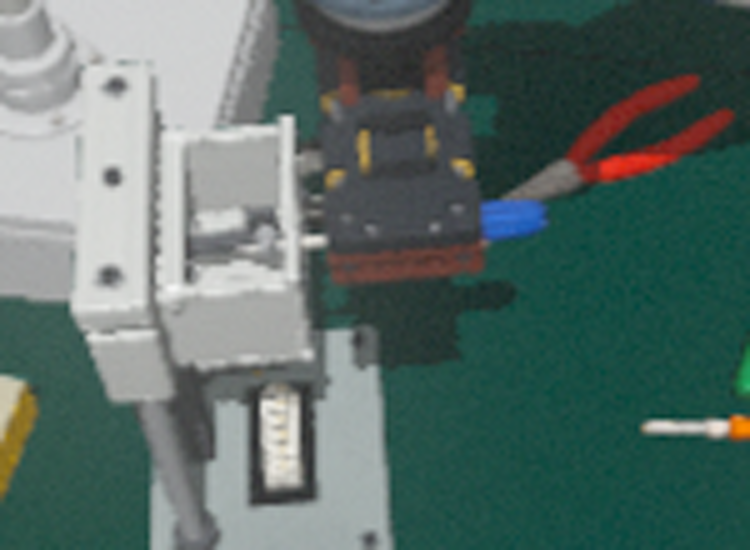

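The view shows the pawl lifted inside the head, and the head still hung. I'll continue in sub-mm steps.

Call:
carry_out --rows '[[[0, 0, -0.0005], [0, 0, 0], 1], [[0, 0, -0.0003], [0, 0, 0], 1], [[0, 0, 0], [0, 0, 0], 1]]'

```text
t: 16.37
ee_pos: [559.1, 15.7, 211.2]
orientation: [-0.37, 3.119, 0.0]
ft_force: [0.1, 0.7, -2.3]
width: 16.8
```

```bash
python3 - <<'E'
from h import *
avg(5)
E
```

```text
t16.57 p [559.11  15.64 211.13] F [ 0.78  0.27 -2.26] sd [0.62 0.41 0.27] M [ 0.116 -0.189 -0.012] sd [0.016 0.006 0.009] psd [0.03 0.02 0.04]
```

Call:
carry_out --rows '[[[0, 0, -0.0005], [0, 0, 0], 1], [[0, 0, -0.0003], [0, 0, 0], 1], [[0, 0, 0], [0, 0, 0], 1]]'

```text
t: 16.87
ee_pos: [559.1, 15.6, 212.0]
orientation: [-0.37, 3.12, 0.0]
ft_force: [0.4, -0.1, -1.9]
width: 16.9
```

```bash
python3 - <<'E'
from h import *
avg(5)
E
```

```text
t17.07 p [559.04  15.65 211.91] F [ 0.63  0.37 -1.89] sd [0.71 0.52 0.21] M [ 0.094 -0.198 -0.005] sd [0.033 0.03  0.026] psd [0.02 0.01 0.03]
```

Call:
carry_out --rows '[[[0, 0, -0.0005], [0, 0, 0], 1], [[0, 0, -0.0003], [0, 0, 0], 1], [[0, 0, 0], [0, 0, 0], 1]]'

```text
t: 17.37
ee_pos: [559.1, 15.6, 212.8]
orientation: [-0.37, 3.12, -0.0]
ft_force: [0.9, 0.4, -2.3]
width: 16.8
```

```bash
python3 - <<'E'
from h import *
avg(5)
E
```

```text
t17.57 p [559.03  15.64 212.72] F [ 1.04  0.32 -2.08] sd [0.39 0.16 0.59] M [ 0.081 -0.202  0.022] sd [0.025 0.019 0.017] psd [0.01 0.01 0.03]
```

Call:
carry_out --rows '[[[0, 0, -0.0004], [0, 0, 0], 1], [[0, 0, -0.0002], [0, 0, 0], 1], [[0, 0, 0], [0, 0, 0], 1]]'

```text
t: 17.87
ee_pos: [559.1, 15.6, 213.3]
orientation: [-0.37, 3.12, 0.0]
ft_force: [0.2, 0.9, -1.9]
width: 16.8
```

```bash
python3 - <<'E'
from h import *
avg(5)
E
```

```text
t18.07 p [558.87  15.66 213.19] F [ 0.57  0.59 -3.18] sd [0.42 0.51 0.75] M [ 0.149 -0.117  0.015] sd [0.063 0.11  0.022] psd [0.12 0.03 0.1 ]
```

Call:
carry_out --rows '[[[0, 0, -0.0004], [0, 0, 0], 1], [[0, 0, -0.0002], [0, 0, 0], 1], [[0, 0, 0], [0, 0, 0], 1]]'

```text
t: 18.37
ee_pos: [559.0, 15.6, 213.9]
orientation: [0.37, -3.12, 0.0]
ft_force: [1.2, 1.2, -3.7]
width: 17.0
```

```bash
python3 - <<'E'
from h import *
im=avg(5)
c=cv2.resize(im[130:240,160:310],None,fx=5,fy=5,interpolation=cv2.INTER_CUBIC); cv2.imwrite('pics/s8.png',c[:,:,::-1])
E
```

```text
t18.57 p [558.97  15.63 213.85] F [ 0.9   0.53 -3.28] sd [0.44 0.39 0.42] M [ 0.137 -0.095  0.022] sd [0.035 0.068 0.054] psd [0.02 0.02 0.01]
```

View pics/s8.png

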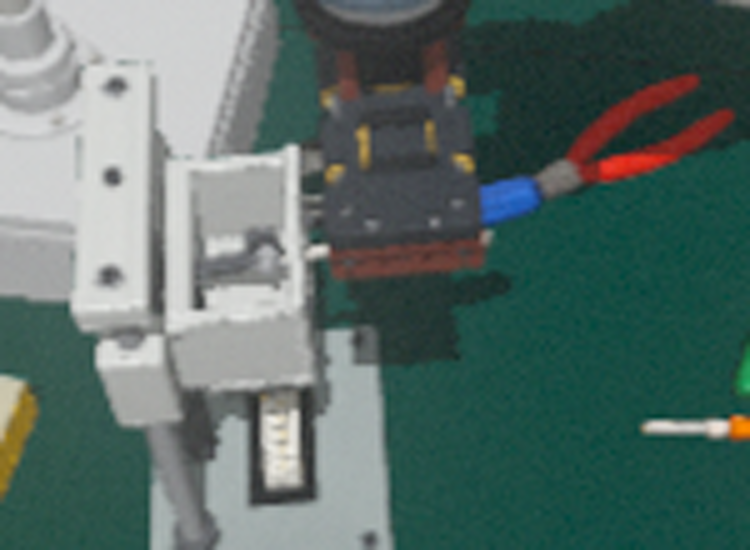

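The pawl let go and the head came about 25 mm down, because the driver turned in the grip: the handle end rose from (545,218) to (538,190). Before moving, I'll check whether it's still creeping and how far it's pitched.

```bash
python3 - <<'E'
from h import *
a,_=shot('side','s9',(160,130,310,240),5); im,ps=shot('wrist','w9'); 
im=avg(4); d=np.abs(im.astype(int)-a)[130:240,160:310].max(2); print(d.max(),(d>40).sum())
u=np.array([np.cos(np.radians(13.4)),np.sin(np.radians(13.4)),0]);v=np.array([-u[1],u[0],0]);w=np.array([606.6,25.3,202.5])
for h in (0,12,24,30,36): print(h,[ (proj('side',w+v*y+[0,0,48-h])-[160,130])*5 for y in (50,-50)])
E
```

```text
t18.87 p [558.95  15.61 213.84] F [ 0.26  0.5  -3.46] sd [0.34 0.37 0.29] M [ 0.066 -0.074  0.024] sd [0.003 0.037 0.017] psd [0.01 0.   0.01]
143 227
0 [array([300.83980114, 279.80788418]), array([293.15818861, 112.96553873])]
12 [array([303.41545677, 294.55758821]), array([295.6601575 , 128.70242557])]
24 [array([305.92882732, 308.95061157]), array([298.10538079, 144.08239383])]
30 [array([307.16285747, 316.01738682]), array([299.30731272, 151.64230666])]
36 [array([308.38214508, 322.99973768]), array([300.49576735, 159.11744994])]
```

View pics/s9.png

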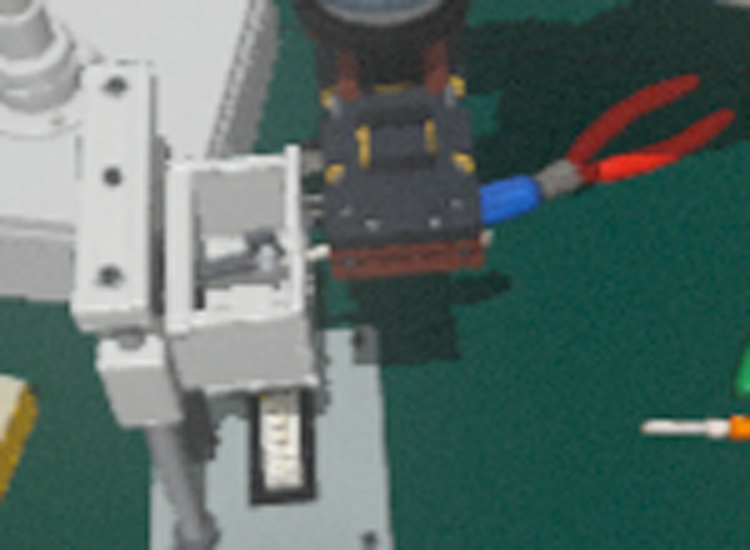

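View pics/w9.png

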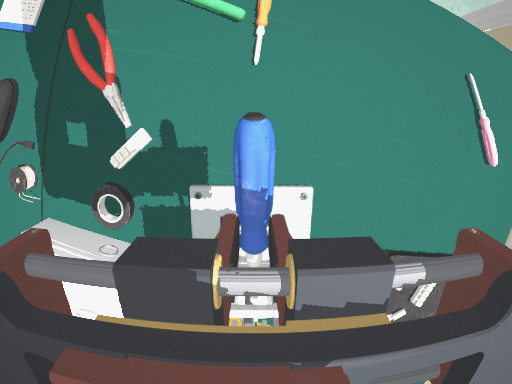

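```bash
python3 - <<'E'
from h import *
a=cv2.imread('pics/s9_raw.png')[:,:,::-1]
im=imaging.get_image('side'); cv2.imwrite('pics/s10_raw.png',im[:,:,::-1])
d=np.abs(im.astype(int)-a).max(2); ys,xs=np.nonzero(d>40); print(len(ys), ys.min(),ys.max(),xs.min(),xs.max())
g=cv2.resize(np.hstack([a[140:230,180:280],im[140:230,180:280]]),None,fx=4,fy=4,interpolation=cv2.INTER_CUBIC); cv2.imwrite('pics/s10.png',g[:,:,::-1])
# image shift of head region
for y0,y1,x0,x1 in [(150,215,190,225),(200,214,195,225)]:
    A=cv2.cvtColor(a[y0:y1,x0:x1].copy(),cv2.COLOR_RGB2GRAY).astype(np.float32);B=cv2.cvtColor(im[y0:y1,x0:x1].copy(),cv2.COLOR_RGB2GRAY).astype(np.float32)
    print(cv2.phaseCorrelate(A,B))
st()
E
```

```text
288 157 216 179 268
((0.18938823472484856, 1.0162432581938532), 0.9377724171420674)
((0.2650936743181642, 0.6919123517592629), 0.873494856622484)
t18.97 p [558.94  15.62 213.84] yaw -166.47 z [-2.e-04 -0.e+00 -1.e+00] F [ 0.61  0.48 -3.84] M [ 0.094 -0.08  -0.086] w 16.7 q5 -1.80
```

View pics/s10.png

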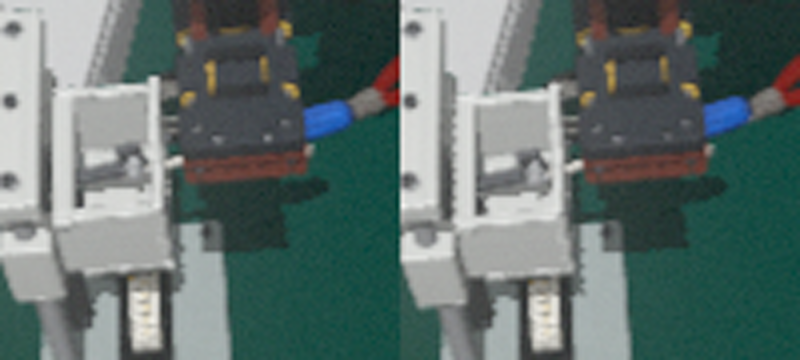

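The head is still coming down at about 10 mm/s, riding on the blade as the driver slowly turns in the grip, with the pawl free. I'll lower the tool now and pitch it tip-up to counter the turning, keeping well under 40 mm/s.

Call:
carry_out --rows '[[[0, 0, 0.001], [0, -0.02, 0], 1], [[0, 0, 0.002], [0, -0.025, 0], 1], [[0.0001, 0, 0.002], [0, -0.025, 0], 1], [[0.0002, 0, 0.002], [0, -0.025, 0], 1], [[0.0002, 0, 0.002], [0, -0.025, 0], 1], [[0.0003, 0, 0.002], [0, -0.025, 0], 1], [[0.0003, 0, 0.002], [0, -0.02, 0], 1], [[0.0003, 0, 0.002], [0, -0.02, 0], 1]]'

```text
t: 19.63
ee_pos: [558.7, 15.5, 198.7]
orientation: [-0.348, 2.937, 0.032]
ft_force: [0.5, -0.1, -2.9]
width: 17.2
```

```bash
python3 - <<'E'
from h import *
shot('side','s11',(160,130,310,240),5); st()
E
```

```text
t19.68 p [557.76  15.49 198.07] yaw -166.47 z [ 0.1788  0.0434 -0.9829] F [-0.13 -0.14 -3.4 ] M [-0.05   0.206 -0.024] w 16.5 q5 -1.87
```

View pics/s11.png

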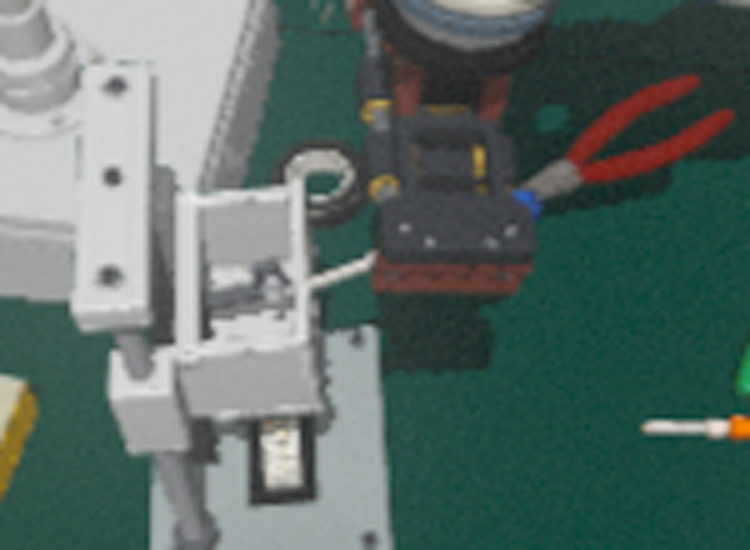

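The head is at about 0.05 m, still on the blade. The blade's overlap past the bar is shrinking as it pitches, so I'll advance while lowering and keep adding tip-up.

Call:
carry_out --rows '[[[-0.001, 0, 0.0033], [0, -0.03, 0], 1], [[-0.001, 0, 0.0033], [0, -0.03, 0], 1], [[-0.0008, 0, 0.0033], [0, -0.03, 0], 1], [[-0.0007, 0, 0.0033], [0, -0.03, 0], 1], [[-0.0006, 0, 0.0033], [0, -0.03, 0], 1], [[-0.0005, 0, 0.0033], [0, -0.03, 0], 1]]'

```text
t: 20.18
ee_pos: [567.9, 17.9, 180.7]
orientation: [-0.328, 2.759, 0.061]
ft_force: [-0.6, 0.3, -3.0]
width: 16.9
```

```bash
python3 - <<'E'
from h import *
shot('side','s12',(160,130,310,240),5); st()
E
```

```text
t20.23 p [566.8   17.86 179.61] yaw -166.47 z [ 0.3466  0.0842 -0.9342] F [-1.7  -0.03 -4.18] M [-0.096  0.39   0.004] w 17.0 q5 -2.02
```

View pics/s12.png

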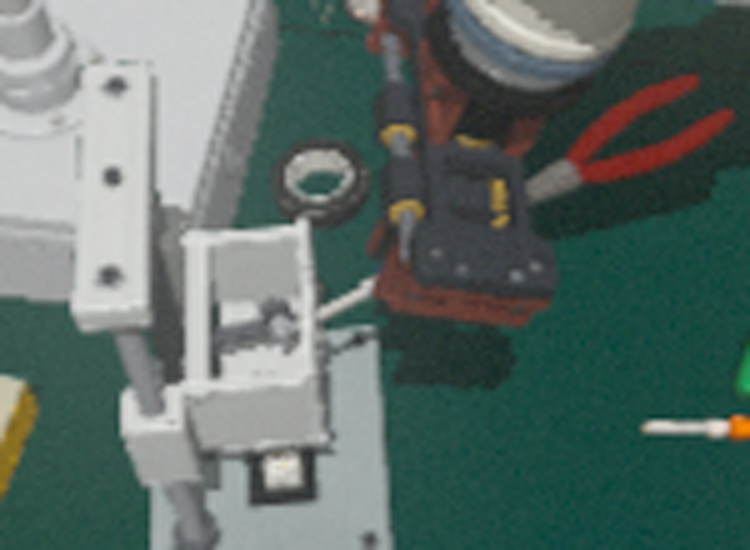

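The head is at about 0.083 m, past the last tooth. I'll ease it down the last stretch.

Call:
carry_out --rows '[[[0.0005, 0, 0.001], [0, -0.02, 0], 1], [[0.0005, 0, 0.001], [0, -0.02, 0], 1], [[0.0005, 0, 0.0014], [0, -0.01, 0], 1], [[0.0005, 0, 0.0014], [0, 0, 0], 1], [[0.0005, 0, 0.0014], [0, 0, 0], 1], [[0.0005, 0, 0.0014], [0, 0, 0], 1]]'

```text
t: 20.73
ee_pos: [568.9, 17.9, 172.9]
orientation: [-0.322, 2.709, 0.068]
ft_force: [-1.4, -0.1, -1.0]
width: 16.9
```

```bash
python3 - <<'E'
from h import *
shot('side','s13',(160,130,310,240),5); st(); im,ps=shot('wrist','w13'); avg(4)
u=np.array([np.cos(np.radians(13.4)),np.sin(np.radians(13.4)),0]);v=np.array([-u[1],u[0],0]);w=np.array([606.6,25.3,202.5])
for h in (48,60,72,84,96): print(h,[ ((proj('side',w+v*y+[0,0,48-h])-[160,130])*5).round(0) for y in (50,-50)])
E
```

```text
t20.78 p [568.86  17.93 172.65] yaw -166.46 z [ 0.3921  0.0943 -0.9151] F [-0.89 -0.31 -2.03] M [-0.027  0.315 -0.001] w 17.1 q5 -2.11
t20.98 p [568.88  17.93 172.83] F [-0.02 -0.22 -1.92] sd [0.25 0.63 0.64] M [-0.047  0.247  0.041] sd [0.019 0.018 0.011] psd [0.03 0.01 0.07]
48 [array([311., 337.]), array([303., 174.])]
60 [array([313., 350.]), array([305., 188.])]
72 [array([315., 363.]), array([307., 202.])]
84 [array([318., 376.]), array([310., 216.])]
96 [array([320., 388.]), array([312., 230.])]
```

View pics/s13.png

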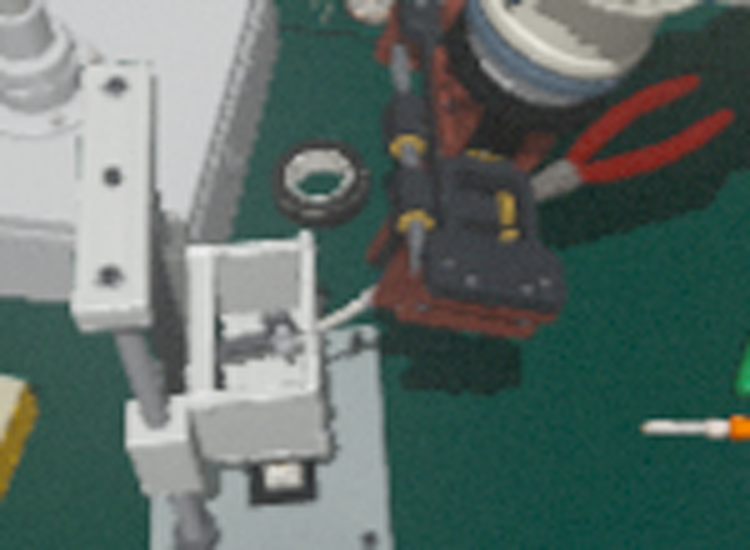

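View pics/w13.png

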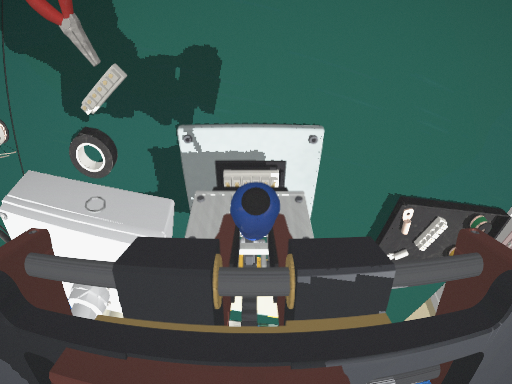

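The head's plate corner is at about (310,232), and 0.096 predicts (312,230), so it is down on the block. The driver has turned a lot in the grip: its butt is at wrist (257,203). I'll measure that angle from the wrist view.

```bash
python3 - <<'E'
from h import *
o=readout.get_obs();ps=(o['ee_pos'],o['orientation']);M=R.from_rotvec(ps[1]).as_matrix()
lean=np.degrees(np.arccos(-M[2,2]));print('lean',lean)
u=np.array([np.cos(np.radians(13.4)),np.sin(np.radians(13.4)),0]);w=np.array([606.6,25.3,106.5])
for a in (30,40,45,50,55,60,65,70):
    r=np.radians(a); d=np.array([np.cos(r),0,-np.sin(r)]); g=np.array([0,0,-6.8])
    E=ps[0]+M@(g+71*d); T=ps[0]+M@(g-81.8*d); F=ps[0]+M@(g-11.5*d)
    dw=M@d; G=ps[0]+M@g
    t=((G-w)@u)/(dw@u); pf=G-dw*t  # at face
    t2=((G-w)@u-20)/(dw@u); pb=G-dw*t2
    print(a,'end',proj('wrist',E,ps).round(0),'pitch',np.degrees(np.arcsin(dw[2])).round(1),'tip along,z',((T-w)@u).round(1),(T[2]-w[2]).round(1),'axis at face',(pf[2]-w[2]).round(1),'at bar',(pb[2]-w[2]).round(1),'front',proj('side',F).round(1),'face',((proj('side',pf)-[160,130])*5).round(0),((proj('side',G)-[160,130])*5).round(0))
im=cv2.imread('pics/w13_raw.png')
E
```

```text
lean 23.805569810850052
30 end [251. 130.] pitch 6.2 tip along,z 40.1 63.8 axis at face 68.1 at bar 66.0 front [234.  185.7] face [312. 287.] [392. 275.]
40 end [251. 150.] pitch 16.2 tip along,z 37.3 49.8 axis at face 60.6 at bar 54.8 front [234.2 186.1] face [313. 296.] [392. 275.]
45 end [251. 163.] pitch 21.2 tip along,z 35.0 43.0 axis at face 56.6 at bar 48.9 front [234.4 186.3] face [314. 300.] [392. 275.]
50 end [250. 179.] pitch 26.2 tip along,z 32.2 36.5 axis at face 52.3 at bar 42.5 front [234.5 186.5] face [315. 305.] [392. 275.]
55 end [250. 195.] pitch 31.2 tip along,z 28.7 30.2 axis at face 47.6 at bar 35.5 front [234.8 186.7] face [316. 310.] [392. 275.]
60 end [250. 213.] pitch 36.2 tip along,z 24.8 24.3 axis at face 42.4 at bar 27.8 front [235.  186.9] face [317. 315.] [392. 275.]
65 end [250. 232.] pitch 41.2 tip along,z 20.3 18.7 axis at face 36.5 at bar 19.0 front [235.3 187. ] face [318. 321.] [392. 275.]
70 end [250. 251.] pitch 46.2 tip along,z 15.4 13.6 axis at face 29.6 at bar 8.8 front [235.5 187.2] face [319. 329.] [392. 275.]
```

Geometry puts the shaft pitched about 40° nose-down, with the tip only just past the bar. The head has landed, so I'll lower 10 mm to free the bar. Then I'll draw the blade out, re-level and re-grip the driver nearer its front, and come back to press.

Call:
carry_out --rows '[[[0.0004, 0, 0.0009], [0, 0, 0], 1], [[0.0004, 0, 0.0009], [0, 0, 0], 1], [[0.0008, 0, 0.0018], [0, 0, 0], 1], [[0.0008, 0, 0.0018], [0, 0, 0], 1], [[0.0008, 0, 0.0018], [0, 0, 0], 1], [[0.0008, 0, 0.0018], [0, 0, 0], 1], [[0, 0, 0], [0, 0, 0], 1]]'

```text
t: 21.62
ee_pos: [568.3, 17.9, 162.4]
orientation: [-0.321, 2.71, 0.068]
ft_force: [-0.4, -0.1, -0.9]
width: 16.7
```

```bash
python3 - <<'E'
from h import *
im=avg(5);st()
c=cv2.resize(im[130:240,160:310],None,fx=5,fy=5,interpolation=cv2.INTER_CUBIC); cv2.imwrite('pics/s14.png',c[:,:,::-1])
shot('wrist','w14',(170,150,340,350),4)
for uv in [(274,242),(269,222),(279,261),(284,240),(325,241)]: print(onz('top',uv,8).round(0))
print('column',onz('top',(214.4,142.4),12))
E
```

```text
t21.82 p [568.42  17.89 162.66] F [-0.38 -0.11 -0.81] sd [0.46 0.34 0.13] M [0.006 0.102 0.024] sd [0.034 0.008 0.025] psd [0.08 0.   0.17]
t21.87 p [568.53  17.9  162.91] yaw -166.47 z [ 0.3922  0.0943 -0.915 ] F [-0.13 -0.65 -1.04] M [ 0.048  0.081 -0.035] w 16.6 q5 -2.13
[367. -19.   8.]
[423. -16.   8.]
[314. -23.   8.]
[367. -47.   8.]
[ 345. -157.    8.]
column [672.71703476  96.48325339  12.        ]
```

View pics/s14.png

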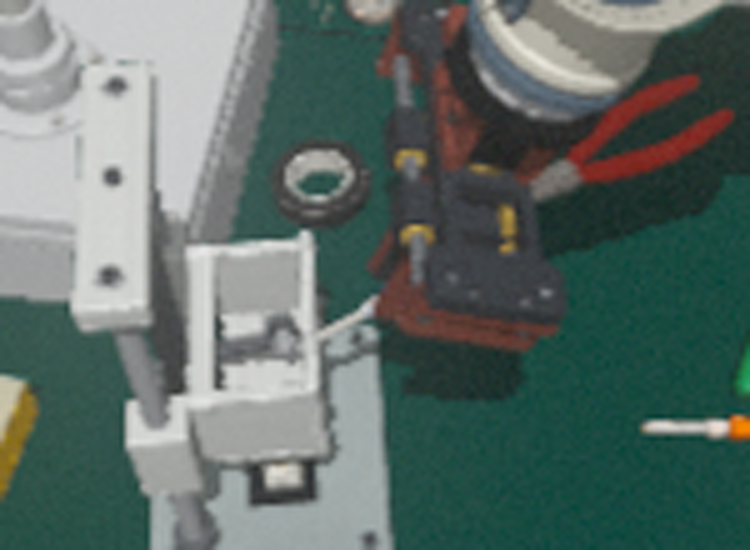

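View pics/w14.png

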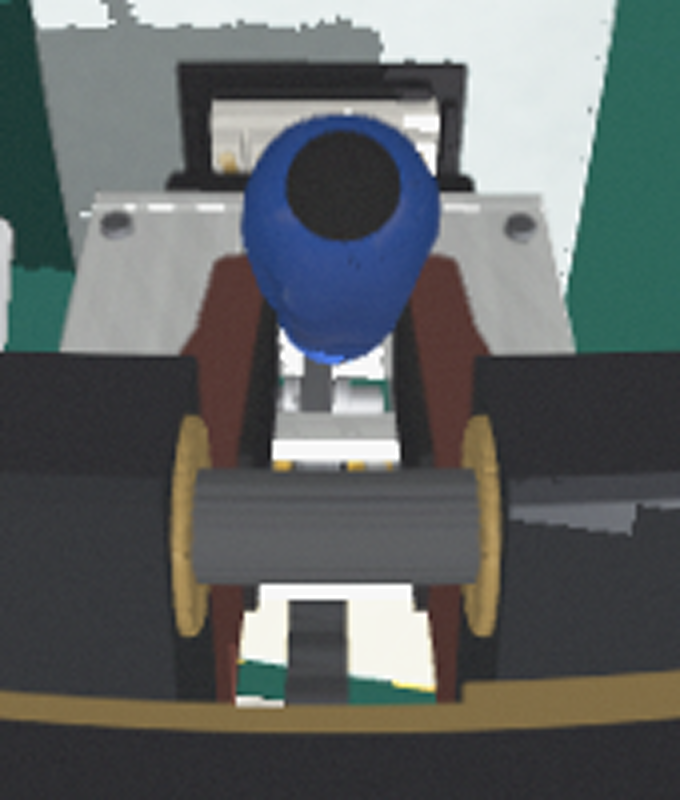

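Force is back to the free baseline and the head stays down. I'll draw the blade out along its own axis.

Call:
carry_out --rows '[[[0.0009, 0, -0.0017], [0, 0, 0], 1], [[0.0014, 0, -0.0026], [0, 0, 0], 1], [[0.0014, 0, -0.0026], [0, 0, 0], 1], [[0.0014, 0, -0.0026], [0, 0, 0], 1], [[0.0014, 0, -0.0026], [0, 0, 0], 1], [[0.0014, 0, -0.0026], [0, 0, 0], 1], [[0.0014, 0, -0.0026], [0, 0, 0], 1]]'

```text
t: 22.5
ee_pos: [553.1, 14.2, 175.2]
orientation: [-0.321, 2.71, 0.068]
ft_force: [-1.0, -0.9, -0.1]
width: 16.5
```

```bash
python3 - <<'E'
from h import *
im=avg(4);st()
c=cv2.resize(im[130:240,160:310],None,fx=5,fy=5,interpolation=cv2.INTER_CUBIC); cv2.imwrite('pics/s15.png',c[:,:,::-1])
E
```

```text
t22.65 p [553.08  14.19 175.22] F [-0.55 -0.31 -0.13] sd [0.42 0.54 0.74] M [0.004 0.081 0.014] sd [0.026 0.03  0.042] psd [0.16 0.01 0.08]
t22.70 p [553.41  14.22 175.04] yaw -166.47 z [ 0.3923  0.0943 -0.915 ] F [-0.01  0.54 -1.46] M [ 0.006  0.093 -0.008] w 16.7 q5 -2.13
```

View pics/s15.png

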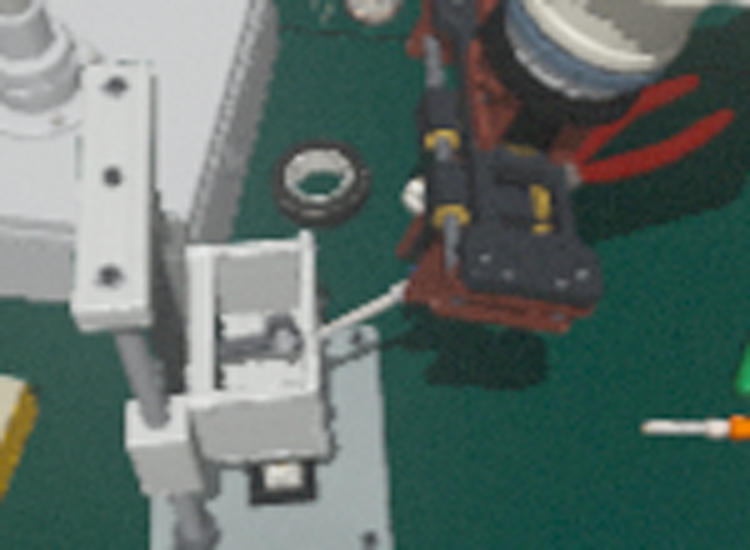

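Call:
carry_out --rows '[[[0.0018, 0, -0.0034], [0, 0, 0], 1], [[0.0018, 0, -0.0034], [0, 0, 0], 1], [[0.0018, 0, -0.0034], [0, 0, 0], 1], [[0.0018, 0, -0.0034], [0, 0, 0], 1], [[0.0018, 0, -0.0034], [0, 0, 0], 1], [[0.0018, 0, -0.0034], [0, 0, 0], 1], [[0.0018, 0, -0.0034], [0, 0, 0], 1], [[0.002, 0, -0.0034], [0, 0, 0], 1]]'

```text
t: 23.37
ee_pos: [529.4, 8.5, 194.2]
orientation: [-0.322, 2.71, 0.068]
ft_force: [-0.2, 0.0, -1.6]
width: 16.6
```

```bash
python3 - <<'E'
from h import *
im=avg(3);st()
c=cv2.resize(im[130:240,160:310],None,fx=5,fy=5,interpolation=cv2.INTER_CUBIC); cv2.imwrite('pics/s16.png',c[:,:,::-1])
E
```

```text
t23.47 p [529.28   8.47 194.32] F [-0.41  0.   -1.56] sd [0.94 0.49 0.12] M [-0.009  0.096 -0.009] sd [0.022 0.01  0.022] psd [0.18 0.02 0.09]
t23.52 p [529.63   8.51 194.19] yaw -166.47 z [ 0.3925  0.0943 -0.9149] F [-0.02 -0.27 -1.53] M [0.046 0.088 0.062] w 17.1 q5 -2.13
```

View pics/s16.png

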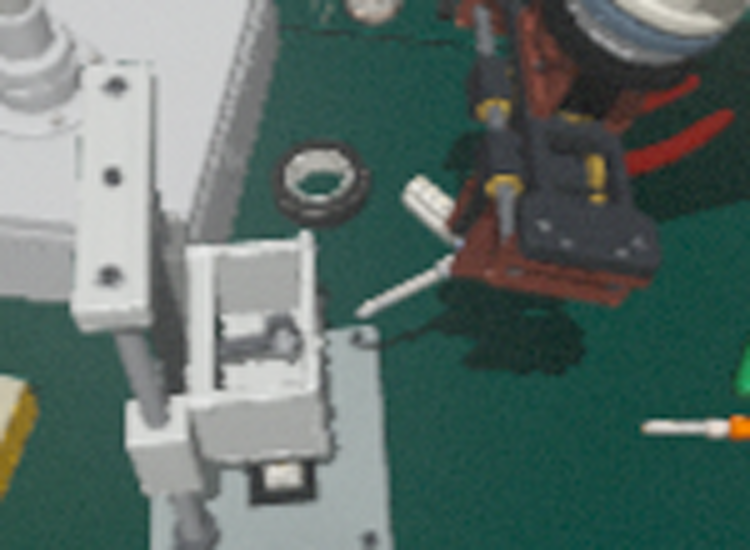

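The blade is out with its tip at about (360,315), and the head is still down. Now upright the tool and go to a free bench spot left of the short driver.

Call:
carry_out --rows '[[[0.002, 0, 0], [0, 0.1, 0], 1], [[0, 0, 0], [0, 0.105, 0], 1], [[0, 0, 0], [0, 0.105, 0], 1], [[0, 0, 0], [0, 0.105, 0], 1], [[0.0073, 0.0174, 0.012], [0, 0, 0], 1], [[0.0073, 0.0174, 0.012], [0, 0, 0], 1], [[0.0073, 0.0174, 0.012], [0, 0, 0], 1], [[0.0073, 0.0174, 0.012], [0, 0, 0], 1], [[0.0073, 0.0174, 0.012], [0, 0, 0], 1], [[0.0073, 0.0174, 0.012], [0, 0, 0], 1], [[0.0073, 0.0174, 0.012], [0, 0, 0], 1], [[0.0073, 0.0174, 0.012], [0, 0, 0], 1]]'

```text
t: 24.52
ee_pos: [438.3, 130.6, 96.5]
orientation: [-0.37, 3.119, 0.0]
ft_force: [0.4, -0.4, -0.2]
width: 16.9
```

```bash
python3 - <<'E'
from h import *
im=avg(2);st()
c=cv2.resize(im[150:330,180:360],None,fx=3.3,fy=3.3,interpolation=cv2.INTER_CUBIC); cv2.imwrite('pics/s17.png',c[:,:,::-1])
E
```

```text
t24.57 p [436.59 131.1   95.5 ] F [-1.2   0.23 -1.04] sd [1.61 0.65 0.81] M [ 0.071 -0.061 -0.005] sd [0.019 0.061 0.016] psd [1.69 0.51 1.  ]
t24.62 p [435.98 130.76  95.44] yaw -166.34 z [-4.2e-03 -8.0e-04 -1.0e+00] F [-0.16 -0.47 -1.13] M [ 0.093 -0.152 -0.046] w 16.4 q5 -1.54
```

View pics/s17.png

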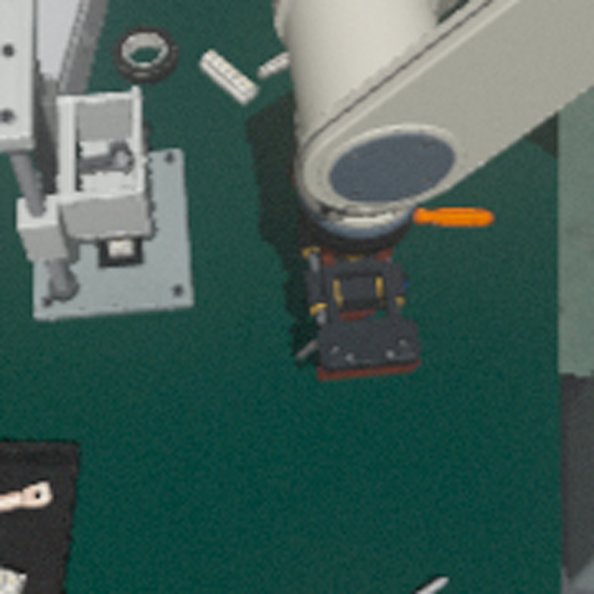

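Call:
carry_out --rows '[[[0, 0, 0.004], [0, 0, 0], 1], [[0, 0, 0.004], [0, 0, 0], 1], [[0, 0, 0.004], [0, 0, 0], 1], [[0, 0, 0.004], [0, 0, 0], 1], [[0, 0, 0.004], [0, 0, 0], 1], [[0, 0, 0.004], [0, 0, 0], 1], [[0, 0, 0.004], [0, 0, 0], 1], [[0, 0, 0.004], [0, 0, 0], 1], [[0, 0, 0.004], [0, 0, 0], 1], [[0, 0, 0.004], [0, 0, 0], 1], [[0, 0, 0], [0, 0, 0], 1]]'

```text
t: 25.53
ee_pos: [437.6, 129.5, 56.5]
orientation: [0.37, -3.118, 0.0]
ft_force: [0.0, 0.2, 0.8]
width: 16.1
```

```bash
python3 - <<'E'
from h import *
im=avg(2);st()
c=cv2.resize(im[190:290,240:340],None,fx=6,fy=6,interpolation=cv2.INTER_CUBIC); cv2.imwrite('pics/s18.png',c[:,:,::-1])
shot('wrist','w18')
E
```

```text
t25.58 p [438.06 129.62  56.67] F [ 0.07 -0.01  0.66] sd [0.02 0.26 0.15] M [ 0.097 -0.178  0.002] sd [0.009 0.012 0.009] psd [0.46 0.13 0.17]
t25.63 p [438.97 129.88  57.06] yaw -166.47 z [ 6.e-04  2.e-04 -1.e+00] F [-0.94 -0.06  1.22] M [ 0.051 -0.163  0.036] w 15.9 q5 -1.55
```

View pics/s18.png

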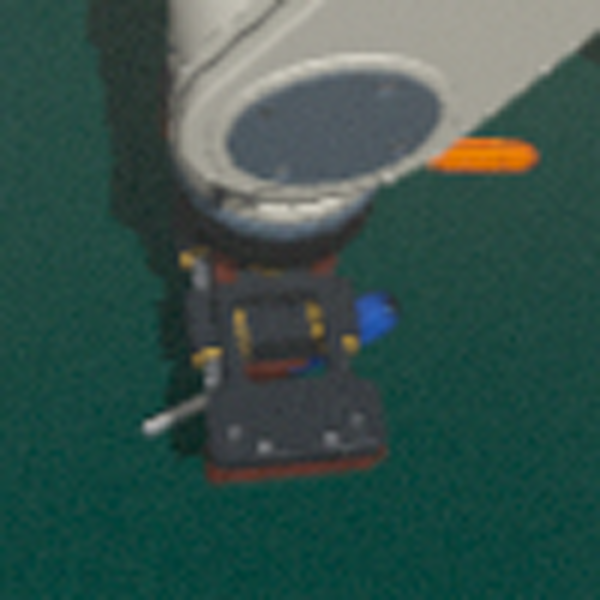

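View pics/w18.png

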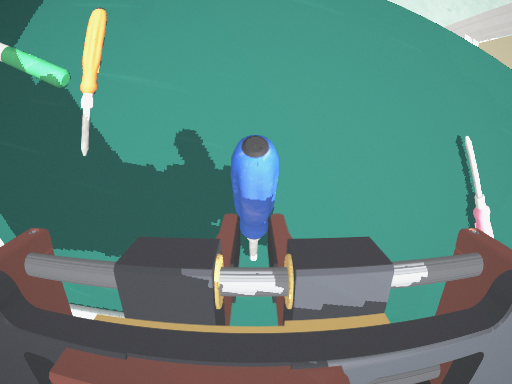

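The tip is on the bench and the driver is turning back towards level with little force. Continuing down.

Call:
carry_out --rows '[[[0, 0, 0.004], [0, 0, 0], 1], [[0, 0, 0.004], [0, 0, 0], 1], [[0, 0, 0.004], [0, 0, 0], 1], [[0, 0, 0.004], [0, 0, 0], 1], [[0, 0, 0.004], [0, 0, 0], 1], [[0, 0, 0.004], [0, 0, 0], 1], [[0, 0, 0.004], [0, 0, 0], 1], [[0, 0, 0.004], [0, 0, 0], 1], [[0, 0, 0.004], [0, 0, 0], 1], [[0, 0, 0], [0, 0, 0], 1]]'

```text
t: 26.52
ee_pos: [438.6, 129.9, 20.4]
orientation: [0.37, -3.12, 0.0]
ft_force: [0.1, -0.7, -0.3]
width: 15.7
```

```bash
python3 - <<'E'
from h import *
st(); shot('wrist','w19')
E
```

```text
t26.52 p [438.65 129.85  20.37] yaw -166.46 z [-1.e-04 -0.e+00 -1.e+00] F [ 0.05 -0.72 -0.26] M [ 0.086 -0.239 -0.018] w 15.7 q5 -1.55
```

View pics/w19.png

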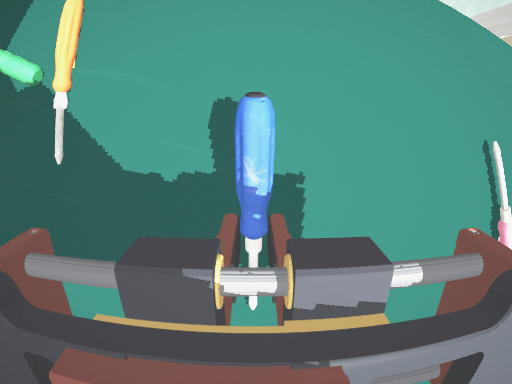

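Call:
carry_out --rows '[[[0, 0, 0.004], [0, 0, 0], 1], [[0, 0, 0.004], [0, 0, 0], 1], [[0, 0, 0.004], [0, 0, 0], 1], [[0, 0, 0.003], [0, 0, 0], 1], [[0, 0, 0.002], [0, 0, 0], 1], [[0, 0, 0], [0, 0, 0], 1]]'

```text
t: 27.07
ee_pos: [439.0, 130.0, 5.1]
orientation: [-0.37, 3.119, 0.0]
ft_force: [-5.1, 0.7, 22.2]
width: 15.8
```

```bash
python3 - <<'E'
from h import *
avg(2);st(); shot('wrist','w20')
o=readout.get_obs();ps=(o['ee_pos'],o['orientation'])
for uv in [(253,305),(254,236),(255,95)]: print(uv,onz('wrist',uv,9,ps).round(1))
E
```

```text
t27.12 p [438.95 130.05   5.08] F [-4.41  0.49 21.71] sd [0.67 0.21 0.53] M [0.047 0.749 0.026] sd [0.037 0.037 0.01 ] psd [0.01 0.   0.02]
t27.17 p [438.95 130.05   5.11] yaw -166.46 z [ 9.e-04  3.e-04 -1.e+00] F [-4.2  -0.48 22.62] M [ 0.066  0.668 -0.001] w 15.7 q5 -1.55
(253, 305) [487.5 142.5   9. ]
(254, 236) [439.5 131.6   9. ]
(255, 95) [363.  113.7   9. ]
```

View pics/w20.png

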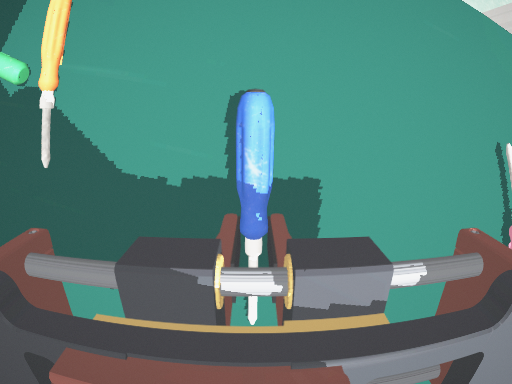

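The driver is flat on the bench, with its collar now right at the grip. I'll open and look before re-gripping.

Call:
carry_out --rows '[[[0, 0, -0.001], [0, 0, 0], 1], [[0, 0, -0.001], [0, 0, 0], 0.5], [[0, 0, 0], [0, 0, 0], 0.5], [[0, 0, 0], [0, 0, 0], 0.5], [[0, 0, 0], [0, 0, 0], 0.5], [[0, 0, 0], [0, 0, 0], 0.5]]'

```text
t: 27.72
ee_pos: [438.5, 129.8, 5.8]
orientation: [0.37, -3.119, 0.0]
ft_force: [-0.1, 0.5, -0.2]
width: 43.0
```

```bash
python3 - <<'E'
from h import *
avg(2);st(); shot('wrist','w21')
E
```

```text
t27.77 p [438.49 129.78   5.86] F [-0.19  0.25 -0.44] sd [0.11 0.23 0.23] M [ 0.044 -0.117  0.042] sd [0.005 0.038 0.003] psd [0.   0.   0.02]
t27.82 p [438.49 129.8    5.92] yaw -166.47 z [-3.e-04 -1.e-04 -1.e+00] F [-0.35 -0.34  0.59] M [ 0.063 -0.141 -0.003] w 43.6 q5 -1.55
```

View pics/w21.png

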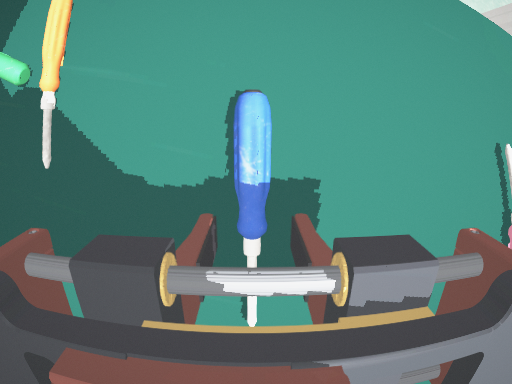

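The driver lies level under the open fingers, with blue front at (252,237) and tip at (252,324). I'll move 9 mm back along the handle, go a bit deeper, and re-grip.

Call:
carry_out --rows '[[[0.005, 0, 0], [0, 0, 0], 0.5], [[0.004, 0, 0.002], [0, 0, 0], 0.5], [[0, 0, 0.002], [0, 0, 0], 0.5], [[0, 0, 0.0003], [0, 0, 0], 0.5], [[0, 0, 0], [0, 0, 0], 1], [[0, 0, 0], [0, 0, 0], 1], [[0, 0, 0], [0, 0, 0], 1], [[0, 0, 0], [0, 0, 0], 1], [[0, 0, 0], [0, 0, 0], 1], [[0, 0, 0], [0, 0, 0], 1], [[0, 0, 0], [0, 0, 0], 1], [[0, 0, 0], [0, 0, 0], 1]]'

```text
t: 28.87
ee_pos: [430.0, 127.7, 1.8]
orientation: [-0.37, 3.119, 0.0]
ft_force: [0.2, 0.7, -0.0]
width: 16.5
```

```bash
python3 - <<'E'
from h import *
avg(4);st(); shot('wrist','w22',(170,60,340,340),2)
o=readout.get_obs();ps=(o['ee_pos'],o['orientation'])
E
```

```text
t29.02 p [429.96 127.76   1.84] F [0.11 0.05 0.25] sd [0.27 0.5  0.17] M [ 0.085 -0.187  0.013] sd [0.014 0.016 0.016] psd [0.01 0.01 0.01]
t29.07 p [429.97 127.76   1.83] yaw -166.46 z [ 3.e-04  1.e-04 -1.e+00] F [-0.2   0.95  0.68] M [ 0.168 -0.19  -0.013] w 17.2 q5 -1.54
```

View pics/w22.png

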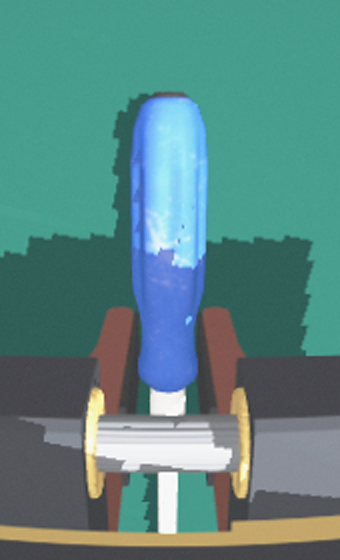

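The collar is again about 13 mm ahead of the grip, so I'll shift 5 mm forward for a shorter lever.

Call:
carry_out --rows '[[[0, 0, 0], [0, 0, 0], 0.65], [[0, 0, 0], [0, 0, 0], 0.65], [[-0.0025, 0, 0], [0, 0, 0], 0.65], [[-0.0025, 0, 0], [0, 0, 0], 0.65], [[0, 0, 0], [0, 0, 0], 0.65], [[0, 0, 0], [0, 0, 0], 1], [[0, 0, 0], [0, 0, 0], 1], [[0, 0, 0], [0, 0, 0], 1], [[0, 0, 0], [0, 0, 0], 1], [[0, 0, 0], [0, 0, 0], 1], [[0, 0, 0], [0, 0, 0], 1], [[0, 0, 0], [0, 0, 0], 1]]'

```text
t: 30.12
ee_pos: [434.6, 128.9, 1.8]
orientation: [0.37, -3.12, 0.0]
ft_force: [-1.0, -0.1, 0.2]
width: 16.2
```

```bash
python3 - <<'E'
from h import *
avg(2);st(); shot('wrist','w23',(170,60,340,340),2)
o=readout.get_obs();ps=(o['ee_pos'],o['orientation'])
u=np.array([np.cos(np.radians(13.53)),np.sin(np.radians(13.53)),0])
for a in (70,74,78,82,86): print(a,proj('wrist',ps[0]+a*u+[0,0,7.2],ps).round(1))
for a in (6,10,14): print(a,proj('wrist',ps[0]+a*u+[0,0,7.2+6],ps).round(1))
E
```

```text
t30.17 p [434.56 128.86   1.76] F [-0.59  0.25 -0.14] sd [0.42 0.36 0.36] M [ 0.098 -0.089  0.023] sd [0.002 0.025 0.007] psd [0.02 0.01 0.  ]
t30.22 p [434.54 128.85   1.75] yaw -166.47 z [-2.e-04 -0.e+00 -1.e+00] F [ 0.08 -0.65 -0.78] M [ 0.066 -0.071  0.043] w 16.4 q5 -1.54
70 [251.9 330.9]
74 [251.9 335.2]
78 [251.9 339.3]
82 [251.9 343.4]
86 [251.9 347.3]
6 [251.5 251.1]
10 [251.6 257.5]
14 [251.6 263.8]
```

View pics/w23.png

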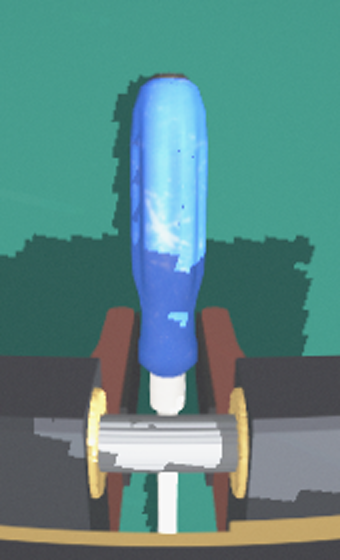

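Call:
carry_out --rows '[[[0, 0, -0.004], [0, 0, 0], 1], [[0, 0, -0.012], [0, 0, 0], 1], [[0, 0, -0.014], [0, 0, 0], 1], [[0, 0, -0.014], [0, 0, 0], 1], [[0, 0, -0.014], [0, 0, 0], 1], [[-0.005, -0.015, -0.014], [0, 0, 0], 1], [[-0.005, -0.015, -0.014], [0, 0, 0], 1], [[-0.005, -0.015, -0.012], [0, 0, 0], 1], [[-0.005, -0.015, 0], [0, 0, 0], 1], [[-0.005, -0.015, 0], [0, 0, 0], 1], [[-0.005, -0.015, 0], [0, 0, 0], 1], [[-0.005, -0.015, 0], [0, 0, 0], 1]]'

```text
t: 31.27
ee_pos: [493.6, 34.3, 100.2]
orientation: [-0.37, 3.119, -0.0]
ft_force: [-0.5, 0.9, 0.1]
width: 16.3
```

Call:
carry_out --rows '[[[-0.005, -0.015, 0], [0, 0, 0], 1], [[-0.005, -0.015, 0], [0, 0, 0], 1], [[-0.001, -0.004, 0], [0, 0, 0], 1], [[0, 0, 0], [0, 0, 0], 1], [[0, 0, 0], [0, 0, 0], 1]]'

```text
t: 31.68
ee_pos: [511.4, 4.7, 99.7]
orientation: [0.369, -3.119, -0.0]
ft_force: [0.1, 0.4, 0.5]
width: 16.4
```

```bash
python3 - <<'E'
from h import *
im=avg(5);st()
c=cv2.resize(im[130:240,180:320],None,fx=5,fy=5,interpolation=cv2.INTER_CUBIC); cv2.imwrite('pics/s24.png',c[:,:,::-1])
o=readout.get_obs();u=np.array([np.cos(np.radians(13.53)),np.sin(np.radians(13.53)),0])
for p in (-5,0,5):
    r=np.radians(p); t=o['ee_pos']+[0,0,7.25]+77*(np.cos(r)*u+[0,0,np.sin(r)]); print(p,t.round(1),((proj('side',t)-[180,130])*5).round(1))
E
```

```text
t31.88 p [511.28   5.03  99.73] F [-0.11  0.   -0.27] sd [0.19 0.33 0.44] M [ 0.071 -0.146  0.019] sd [0.036 0.024 0.01 ] psd [0.1  0.18 0.03]
t31.93 p [511.51   5.1   99.77] yaw -166.42 z [-3.e-04  0.e+00 -1.e+00] F [ 0.22 -0.31 -0.46] M [ 0.066 -0.136  0.011] w 16.0 q5 -1.82
-5 [586.1  23.  100.3] [262.6 362.8]
0 [586.4  23.1 107. ] [261.2 356.2]
5 [586.1  23.  113.7] [260.8 349.5]
```

View pics/s24.png

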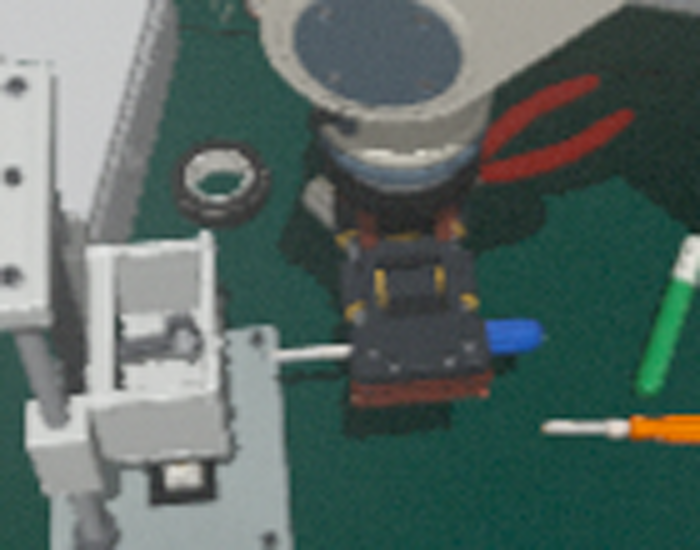

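The blade is level (tip row 356 as predicted), with its tip about 71 mm ahead of the grip. Entering again level, just above the sill.

Call:
carry_out --rows '[[[-0.004, 0, 0], [0, 0, 0], 1], [[-0.006, 0, 0], [0, 0, 0], 1], [[-0.006, 0, 0], [0, 0, 0], 1], [[-0.005, 0, 0], [0, 0, 0], 1], [[-0.003, 0, 0], [0, 0, 0], 1], [[-0.002, 0, 0], [0, 0, 0], 1], [[-0.002, 0, 0], [0, 0, 0], 1], [[-0.002, 0, 0], [0, 0, 0], 1], [[-0.001, 0, 0], [0, 0, 0], 1], [[0, 0, 0], [0, 0, 0], 1]]'

```text
t: 32.77
ee_pos: [542.2, 11.7, 99.8]
orientation: [-0.37, 3.12, -0.0]
ft_force: [-0.3, 0.5, 0.1]
width: 16.2
```

```bash
python3 - <<'E'
from h import *
im=avg(3);st()
c=cv2.resize(im[130:240,180:320],None,fx=5,fy=5,interpolation=cv2.INTER_CUBIC); cv2.imwrite('pics/s25.png',c[:,:,::-1])
E
```

```text
t32.87 p [542.06  11.74  99.77] F [-0.71  0.03 -0.22] sd [0.38 0.32 0.41] M [ 0.08  -0.103 -0.002] sd [0.022 0.029 0.021] psd [0.12 0.01 0.02]
t32.92 p [541.92  11.73  99.78] yaw -166.47 z [-1.e-04 -0.e+00 -1.e+00] F [-0.88  0.61 -1.28] M [ 0.075 -0.129  0.005] w 16.0 q5 -1.81
```

View pics/s25.png

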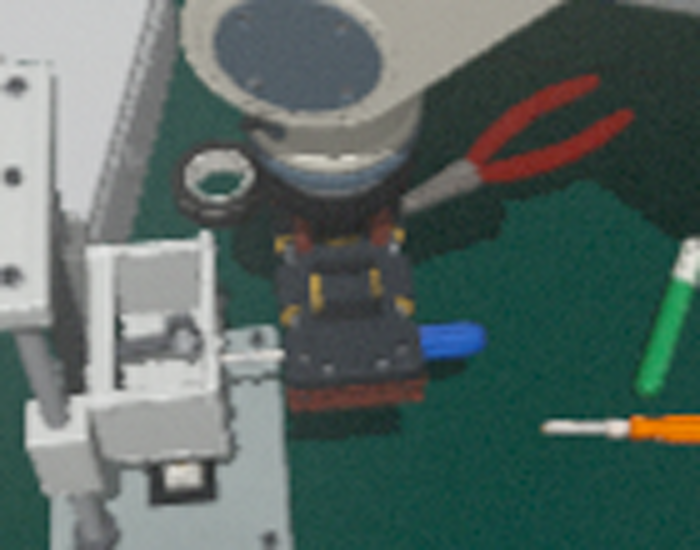

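Call:
carry_out --rows '[[[-0.002, 0, 0], [0, 0, 0], 1], [[-0.002, 0, 0], [0, 0, 0], 1], [[-0.002, 0, 0], [0, 0, 0], 1], [[-0.002, 0, 0], [0, 0, 0], 1], [[0, 0, 0], [0, 0, 0], 1]]'

```text
t: 33.33
ee_pos: [550.4, 13.7, 99.9]
orientation: [-0.37, 3.119, -0.0]
ft_force: [-0.2, 1.2, -0.8]
width: 16.1
```

```bash
python3 - <<'E'
from h import *
im=avg(4)
E
```

```text
t33.48 p [550.07  13.68  99.78] F [-0.19  0.72 -0.57] sd [0.24 0.31 0.3 ] M [ 0.061 -0.133 -0.002] sd [0.032 0.013 0.026] psd [0.24 0.04 0.06]
```

Call:
carry_out --rows '[[[-0.003, 0, 0], [0, 0, 0], 1], [[-0.003, 0, 0], [0, 0, 0], 1], [[-0.003, 0, 0], [0, 0, 0], 1], [[-0.003, 0, 0], [0, 0, 0], 1], [[-0.003, 0, 0], [0, 0, 0], 1], [[-0.003, 0, 0], [0, 0, 0], 1], [[-0.003, 0, 0], [0, 0, 0], 1], [[0, 0, 0], [0, 0, 0], 1]]'

```text
t: 34.2
ee_pos: [571.0, 18.7, 99.8]
orientation: [-0.37, 3.119, -0.0]
ft_force: [0.2, 0.5, 0.4]
width: 16.6
```

```bash
python3 - <<'E'
from h import *
im=avg(4);st()
c=cv2.resize(im[130:240,180:320],None,fx=5,fy=5,interpolation=cv2.INTER_CUBIC); cv2.imwrite('pics/s26.png',c[:,:,::-1])
E
```

```text
t34.35 p [570.51  18.62  99.75] F [ 0.26  0.19 -0.57] sd [0.11 0.22 0.67] M [ 0.085 -0.142 -0.009] sd [0.021 0.029 0.012] psd [0.34 0.05 0.06]
t34.40 p [570.04  18.53  99.7 ] yaw -166.47 z [-4.e-04 -0.e+00 -1.e+00] F [-0.17 -0.38 -0.13] M [ 0.111 -0.1    0.053] w 16.6 q5 -1.80
```

View pics/s26.png

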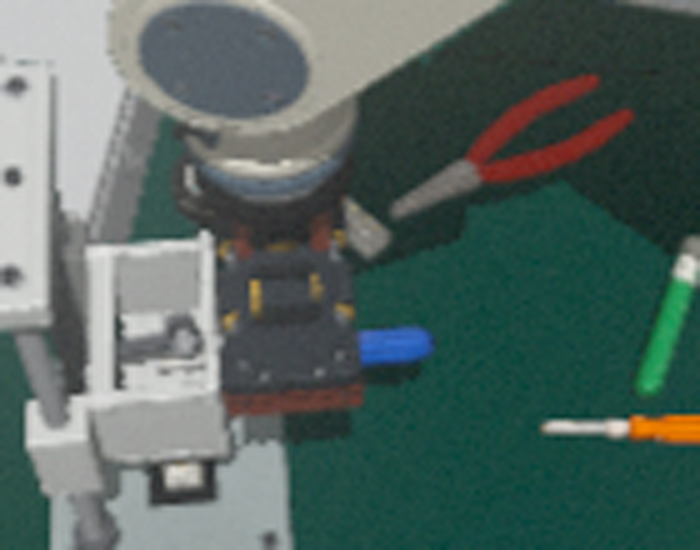

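Call:
carry_out --rows '[[[-0.002, 0, 0.001], [0, -0.04, 0], 1], [[-0.002, 0, 0.001], [0, -0.04, 0], 1], [[-0.002, 0, 0.001], [0, -0.04, 0], 1], [[0, 0, 0], [0, 0, 0], 1], [[0, 0, 0], [0, 0, 0], 1]]'

```text
t: 34.82
ee_pos: [575.6, 19.8, 97.1]
orientation: [-0.356, 3.003, 0.021]
ft_force: [-0.2, -0.9, -1.0]
width: 16.6
```

```bash
python3 - <<'E'
from h import *
im=avg(5);st()
E
```

```text
t35.02 p [576.31  19.94  97.19] F [ 0.17 -0.13 -0.9 ] sd [0.29 0.43 0.46] M [ 0.085 -0.114 -0.014] sd [0.026 0.041 0.021] psd [0.4  0.06 0.07]
t35.07 p [576.62  20.06  97.14] yaw -166.45 z [ 0.1164  0.0279 -0.9928] F [ 0.25  0.45 -0.66] M [ 0.039 -0.082  0.043] w 16.4 q5 -1.84
```

Call:
carry_out --rows '[[[0.0001, 0, 0.0007], [0, 0, 0], 1], [[0.0001, 0, 0.0007], [0, 0, 0], 1], [[0.0001, 0, 0.0006], [0, 0, 0], 1], [[0, 0, 0], [0, 0, 0], 1]]'

```text
t: 35.4
ee_pos: [576.0, 20.0, 94.8]
orientation: [-0.356, 3.002, 0.021]
ft_force: [-0.3, 0.2, -0.6]
width: 16.6
```

```bash
python3 - <<'E'
from h import *
im=avg(3)
E
```

```text
t35.50 p [576.06  19.99  94.84] F [ 0.38  0.16 -0.81] sd [0.7  0.31 0.49] M [ 0.07  -0.09   0.009] sd [0.032 0.029 0.002] psd [0.02 0.   0.06]
```

Call:
carry_out --rows '[[[0.0001, 0, 0.0005], [0, 0, 0], 1], [[0.0001, 0, 0.0005], [0, 0, 0], 1], [[0, 0, 0], [0, 0, 0], 1]]'

```text
t: 35.8
ee_pos: [576.0, 20.0, 93.9]
orientation: [-0.356, 3.001, 0.021]
ft_force: [0.3, 0.3, -0.6]
width: 16.3
```

```bash
python3 - <<'E'
from h import *
im=avg(3)
E
```

```text
t35.90 p [576.    19.95  93.92] F [ 0.12  0.16 -0.9 ] sd [0.12 0.14 0.24] M [ 0.054 -0.075  0.008] sd [0.033 0.05  0.017] psd [0.   0.01 0.02]
```

Call:
carry_out --rows '[[[0.0001, 0, 0.0005], [0, 0, 0], 1], [[0, 0, 0.0003], [0, 0, 0], 1], [[0, 0, 0], [0, 0, 0], 1]]'

```text
t: 36.2
ee_pos: [576.0, 20.0, 93.1]
orientation: [-0.356, 3.001, 0.021]
ft_force: [-0.1, 0.2, -1.5]
width: 16.3
```

```bash
python3 - <<'E'
from h import *
im=avg(3)
E
```

```text
t36.30 p [576.03  19.95  93.13] F [-0.17  0.   -0.67] sd [0.45 0.58 0.78] M [ 0.048 -0.07  -0.006] sd [0.005 0.018 0.048] psd [0.01 0.02 0.01]
```

Call:
carry_out --rows '[[[0.0001, 0, 0.0005], [0, 0, 0], 1], [[0, 0, 0.0005], [0, 0, 0], 1], [[0, 0, 0], [0, 0, 0], 1]]'

```text
t: 36.6
ee_pos: [576.2, 20.0, 92.2]
orientation: [-0.356, 3.001, 0.021]
ft_force: [0.4, -0.3, 0.8]
width: 16.2
```

```bash
python3 - <<'E'
from h import *
im=avg(3)
E
```

```text
t36.70 p [576.16  19.94  92.2 ] F [0.41 0.23 0.35] sd [0.28 0.39 0.4 ] M [ 0.062 -0.131  0.039] sd [0.011 0.02  0.018] psd [0.01 0.01 0.03]
```

Call:
carry_out --rows '[[[0.0001, 0, 0.0005], [0, 0, 0], 1], [[0, 0, 0.0005], [0, 0, 0], 1], [[0, 0, 0], [0, 0, 0], 1]]'

```text
t: 37.0
ee_pos: [576.2, 20.0, 91.2]
orientation: [-0.356, 3.001, 0.021]
ft_force: [1.1, 0.6, 0.9]
width: 16.5
```

```bash
python3 - <<'E'
from h import *
im=avg(3)
E
```

```text
t37.10 p [576.2   19.96  91.2 ] F [0.69 0.29 0.64] sd [0.33 0.21 0.25] M [ 0.075 -0.166 -0.003] sd [0.015 0.013 0.025] psd [0.02 0.   0.02]
```

Call:
carry_out --rows '[[[0.0001, 0, 0.0007], [0, 0, 0], 1], [[0.0001, 0, 0.0008], [0, 0, 0], 1], [[0, 0, 0], [0, 0, 0], 1]]'

```text
t: 37.4
ee_pos: [576.3, 20.0, 89.7]
orientation: [-0.356, 3.001, 0.021]
ft_force: [0.0, -0.3, 0.6]
width: 16.1
```

```bash
python3 - <<'E'
from h import *
im=avg(3)
E
```

```text
t37.50 p [576.3   19.99  89.71] F [ 0.12 -0.11  1.51] sd [0.16 0.38 0.66] M [ 0.143 -0.253  0.024] sd [0.008 0.012 0.005] psd [0.01 0.   0.02]
```

Call:
carry_out --rows '[[[0.0001, 0, 0.0007], [0, 0, 0], 1], [[0.0001, 0, 0.0008], [0, 0, 0], 1], [[0, 0, 0], [0, 0, 0], 1]]'

```text
t: 37.8
ee_pos: [576.3, 20.0, 88.2]
orientation: [-0.356, 3.001, 0.021]
ft_force: [0.7, 0.8, 2.0]
width: 16.2
```

```bash
python3 - <<'E'
from h import *
im=avg(3);st()
c=cv2.resize(im[130:240,180:320],None,fx=5,fy=5,interpolation=cv2.INTER_CUBIC); cv2.imwrite('pics/s27.png',c[:,:,::-1])
E
```

```text
t37.90 p [576.31  19.97  88.2 ] F [0.47 0.95 2.27] sd [0.27 0.44 0.22] M [ 0.22  -0.383  0.016] sd [0.011 0.04  0.02 ] psd [0.01 0.   0.03]
t37.95 p [576.27  19.94  88.23] yaw -166.47 z [ 0.1168  0.028  -0.9928] F [0.72 1.1  1.65] M [ 0.237 -0.361  0.046] w 16.6 q5 -1.85
```

View pics/s27.png

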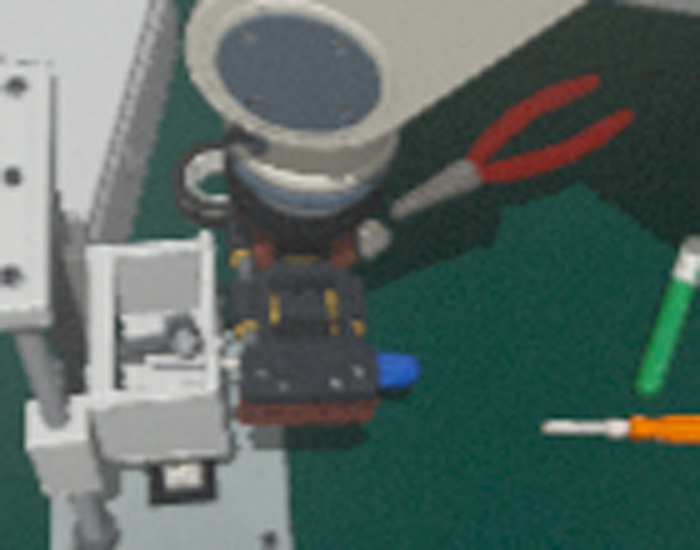

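The press is at about 2.9 N and rising slowly, with the blade tilting slightly in the grip. I'll keep lowering in small steps to build force.

Call:
carry_out --rows '[[[0.0001, 0, 0.001], [0, 0, 0], 1], [[0.0001, 0, 0.001], [0, 0, 0], 1], [[0, 0, 0], [0, 0, 0], 1]]'

```text
t: 38.2
ee_pos: [576.0, 19.9, 86.0]
orientation: [-0.356, 3.001, 0.021]
ft_force: [1.2, 1.1, 2.6]
width: 16.3
```

```bash
python3 - <<'E'
from h import *
im=avg(3)
E
```

```text
t38.30 p [576.01  19.91  85.99] F [1.01 0.34 2.51] sd [0.4  0.52 0.31] M [ 0.091 -0.343 -0.011] sd [0.041 0.026 0.044] psd [0.02 0.01 0.03]
```

Call:
carry_out --rows '[[[0.0001, 0, 0.001], [0, 0, 0], 1], [[0.0001, 0, 0.001], [0, 0, 0], 1], [[0, 0, 0], [0, 0, 0], 1]]'

```text
t: 38.6
ee_pos: [576.0, 20.0, 83.9]
orientation: [-0.356, 3.002, 0.021]
ft_force: [-0.1, -0.3, 2.8]
width: 16.2
```

```bash
python3 - <<'E'
from h import *
im=avg(4);st();shot('wrist','w28')
E
```

```text
t38.75 p [575.97  19.95  83.96] F [0.56 0.3  2.8 ] sd [0.53 0.42 0.32] M [ 0.117 -0.314  0.002] sd [0.013 0.067 0.034] psd [0.01 0.01 0.04]
t38.80 p [575.98  19.94  84.04] yaw -166.47 z [ 0.116   0.028  -0.9929] F [ 0.55 -0.62  3.05] M [ 0.065 -0.297  0.078] w 16.4 q5 -1.85
```

View pics/w28.png

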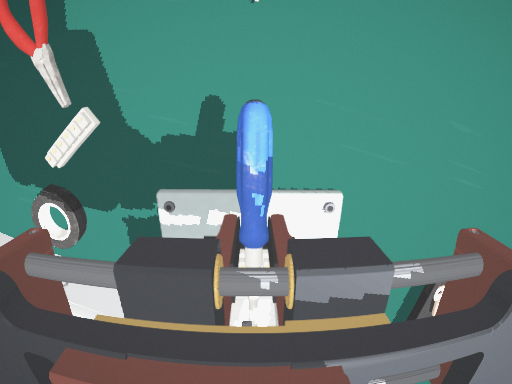

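Call:
carry_out --rows '[[[-0.002, 0, 0.0008], [0, 0, 0], 1], [[-0.002, 0, 0.0008], [0, 0, 0], 1], [[-0.001, 0, 0.0008], [0, 0, 0], 1], [[0, 0, 0.0008], [0, 0, 0], 1], [[0, 0, 0], [0, 0, 0], 1]]'

```text
t: 39.27
ee_pos: [581.2, 21.3, 81.2]
orientation: [-0.356, 3.002, 0.022]
ft_force: [-2.6, -0.1, 1.2]
width: 16.2
```

```bash
python3 - <<'E'
from h import *
im=avg(4);st()
c=cv2.resize(im[130:240,180:320],None,fx=5,fy=5,interpolation=cv2.INTER_CUBIC); cv2.imwrite('pics/s29.png',c[:,:,::-1])
E
```

```text
t39.42 p [581.17  21.28  81.33] F [-2.44 -0.23  1.  ] sd [0.31 0.38 0.59] M [0.035 0.204 0.015] sd [0.013 0.027 0.017] psd [0.02 0.01 0.07]
t39.47 p [581.15  21.27  81.45] yaw -166.47 z [ 0.116   0.0281 -0.9928] F [-2.44 -0.33  1.27] M [0.016 0.17  0.017] w 16.5 q5 -1.84
```

View pics/s29.png

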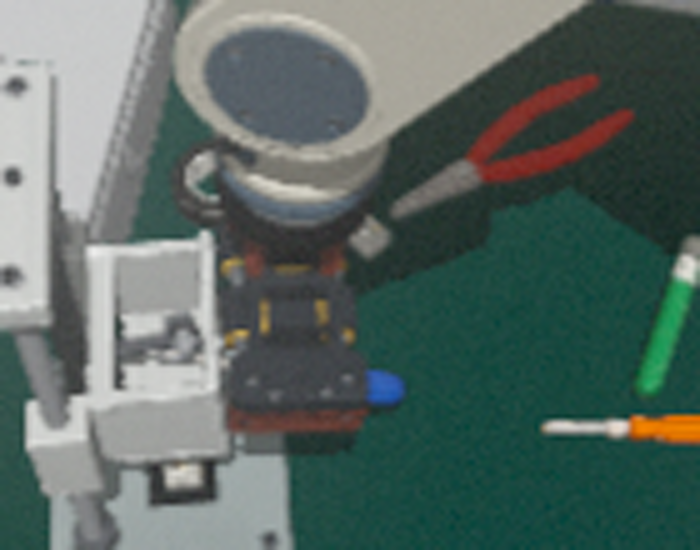

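Moving forward produced a backward push (Fx -2.4), so the nose-up blade seems to be at the bar. I'll work out the blade's pitch from the butt's position before doing more.

```bash
python3 - <<'E'
from h import *
o=readout.get_obs();ps=(o['ee_pos'],o['orientation']);M=R.from_rotvec(ps[1]).as_matrix()
u=np.array([np.cos(np.radians(13.53)),np.sin(np.radians(13.53)),0]);v=np.array([-u[1],u[0],0])
G=ps[0]+M@[0,0,-7.25]; w=np.array([606.6,25.3,106.5])
print('G s,z',(G-w)@u,G[2]-w[2])
for uv in [(180+402/5,130+388/5),(180+398/5,130+385/5)]:
    q,d=ray('side',uv); p=q+d*((G-q)@v)/(d@v); r=p-G; print('butt rel s,z',(r@u).round(1),r[2].round(1),np.degrees(np.arctan2(r[2],-(r@u))))
for a in (0,-10,-20,-30):
    r=np.radians(a); dd=np.array([np.cos(r),0,-np.sin(r)]); print(a,proj('wrist',ps[0]+M@(np.array([0,0,-7.25])+82*dd),ps).round(0),proj('side',ps[0]+M@(np.array([0,0,-7.25])+82*dd)).round(1))
E
```

```text
G s,z -26.548272034360465 -17.8502570530286
butt rel s,z -70.2 -28.9 -22.374248968362377
butt rel s,z -67.9 -25.2 -20.38539974278356
0 [251.  86.] [264.4 203.7]
-10 [252.  91.] [263.3 206.4]
-20 [252.  99.] [261.5 209. ]
-30 [252. 109.] [258.9 211.4]
```

The pitch is about 22 to 30° nose-up, with the shaft touching both sill and bar. I'll back off 4 mm and press straight down, since any net Fz means at least that much on the sill.

Call:
carry_out --rows '[[[0.002, 0, 0], [0, 0, 0], 1], [[0.002, 0, 0.0005], [0, 0, 0], 1], [[0, 0, 0.001], [0, 0, 0], 1], [[0, 0, 0], [0, 0, 0], 1]]'

```text
t: 39.8
ee_pos: [577.7, 20.3, 79.6]
orientation: [-0.356, 3.001, 0.021]
ft_force: [-0.3, -0.9, 1.5]
width: 16.4
```

```bash
python3 - <<'E'
from h import *
avg(3);st()
E
```

```text
t39.90 p [577.67  20.27  79.58] F [-0.88 -0.48  1.73] sd [0.41 0.38 0.2 ] M [-0.019 -0.107 -0.04 ] sd [0.017 0.044 0.023] psd [0.01 0.01 0.  ]
t39.95 p [577.69  20.27  79.62] yaw -166.47 z [ 0.1165  0.028  -0.9928] F [-1.17 -0.95  1.56] M [-0.026 -0.074 -0.024] w 16.1 q5 -1.85
```

Call:
carry_out --rows '[[[0.0001, 0, 0.001], [0, 0, 0], 1], [[0.0001, 0, 0.001], [0, 0, 0], 1], [[0, 0, 0], [0, 0, 0], 1]]'

```text
t: 40.2
ee_pos: [578.1, 20.4, 77.6]
orientation: [-0.356, 3.001, 0.021]
ft_force: [0.0, -0.7, 2.3]
width: 16.2
```

```bash
python3 - <<'E'
from h import *
avg(3);st()
E
```

```text
t40.30 p [578.02  20.37  77.6 ] F [ 0.2  -0.09  2.03] sd [0.14 0.43 0.2 ] M [ 0.063 -0.268 -0.013] sd [0.003 0.02  0.02 ] psd [0.04 0.01 0.02]
t40.35 p [577.96  20.36  77.65] yaw -166.47 z [ 0.1169  0.028  -0.9928] F [-0.3  -0.13  2.09] M [ 0.09  -0.29  -0.042] w 16.4 q5 -1.85
```

I can't confirm over 4 N on the sill with this grip, so I'll draw out along the blade's axis and re-grip on the shaft for a much shorter lever.

Call:
carry_out --rows '[[[0.002, 0, 0.0008], [0, 0, 0], 1], [[0.004, 0, 0.002], [0, 0, 0], 1], [[0.0045, 0, 0.0022], [0, 0, 0], 1], [[0.0045, 0, 0.0022], [0, 0, 0], 1], [[0.0045, 0, 0.0022], [0, 0, 0], 1], [[0.0045, 0, 0.0022], [0, 0, 0], 1], [[0.0045, 0, 0.0022], [0, 0, 0], 1], [[0.0045, 0, 0.0022], [0, 0, 0], 1], [[0.0045, 0, 0.0022], [0, 0, 0], 1], [[0.0045, 0, 0.0022], [0, 0, 0], 1], [[0.0045, 0, 0.0022], [0, 0, 0], 1], [[0.003, 0, 0.001], [0, 0, 0], 1]]'

```text
t: 41.35
ee_pos: [531.6, 9.4, 47.6]
orientation: [-0.356, 3.003, 0.022]
ft_force: [-0.2, -0.1, -0.6]
width: 16.3
```

```bash
python3 - <<'E'
from h import *
st(); shot('side','s30',(180,130,320,240),5)
E
```

```text
t41.35 p [531.62   9.41  47.57] yaw -166.47 z [ 0.1151  0.0281 -0.993 ] F [-0.16 -0.06 -0.62] M [ 0.087 -0.143  0.016] w 16.3 q5 -1.89
```

View pics/s30.png

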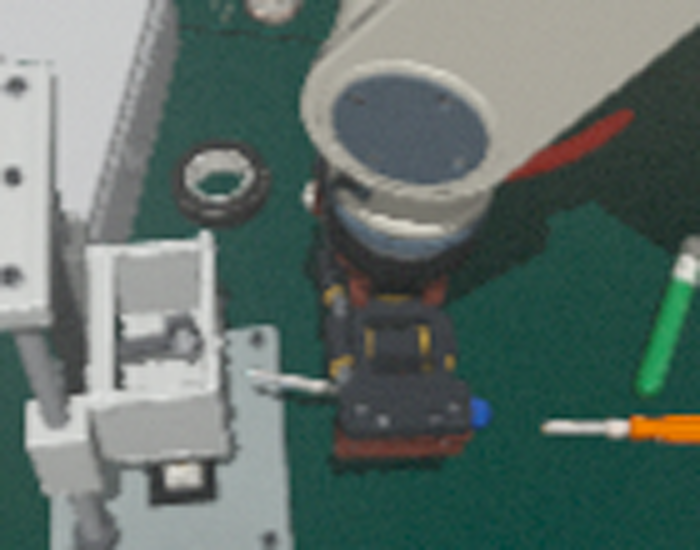

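Call:
carry_out --rows '[[[0.006, 0, -0.008], [0, 0.06, 0], 1], [[0.006, 0, 0], [0, 0.057, 0], 1], [[0.0061, 0.0172, 0], [0, 0, 0], 1], [[0.0061, 0.0172, 0], [0, 0, 0], 1], [[0.0061, 0.0172, 0], [0, 0, 0], 1], [[0.0061, 0.0172, 0], [0, 0, 0], 1], [[0.0061, 0.0172, 0], [0, 0, 0], 1], [[0.0061, 0.0172, 0], [0, 0, 0], 1], [[0.0061, 0.0172, 0], [0, 0, 0], 1], [[0.0061, 0.0172, 0], [0, 0, 0], 1], [[0, 0, 0.004], [0, 0, 0], 1], [[0, 0, 0.004], [0, 0, 0], 1]]'

```text
t: 42.4
ee_pos: [440.6, 129.4, 46.9]
orientation: [-0.373, 3.116, 0.001]
ft_force: [0.7, 0.0, -0.4]
width: 16.5
```

Call:
carry_out --rows '[[[0, 0, 0.0045], [0, 0, 0], 1], [[0, 0, 0.0045], [0, 0, 0], 1], [[0, 0, 0.0045], [0, 0, 0], 1], [[0, 0, 0.0045], [0, 0, 0], 1], [[0, 0, 0.0045], [0, 0, 0], 1], [[0, 0, 0.0045], [0, 0, 0], 1], [[0, 0, 0.0045], [0, 0, 0], 1], [[0, 0, 0.0045], [0, 0, 0], 1]]'

```text
t: 43.07
ee_pos: [441.5, 129.0, 10.7]
orientation: [-0.369, 3.115, 0.001]
ft_force: [1.5, 0.1, 2.9]
width: 16.7
```

```bash
python3 - <<'E'
from h import *
st(); shot('wrist','w31')
E
```

```text
t43.07 p [441.48 129.03  10.73] yaw -166.48 z [ 0.0044  0.0011 -1.    ] F [1.51 0.05 2.91] M [ 0.068 -0.347  0.052] w 16.7 q5 -1.55
```

View pics/w31.png

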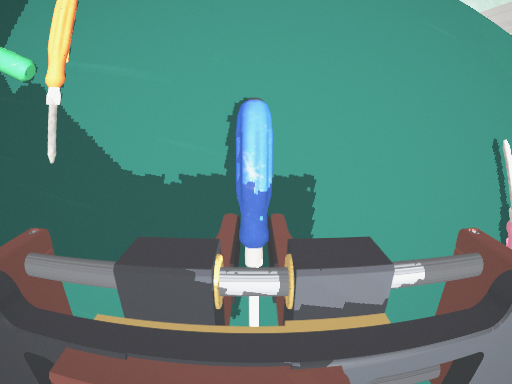

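Call:
carry_out --rows '[[[0, 0, 0.004], [0, 0, 0], 1], [[0, 0, 0.003], [0, 0, 0], 1], [[0, 0, 0], [0, 0, 0], 0.6], [[0, 0, 0], [0, 0, 0], 0.6], [[0, 0, -0.001], [0, 0, 0], 0.6], [[0, 0, 0], [0, 0, 0], 0.6], [[-0.01, 0, 0], [0, 0, 0], 0.6], [[-0.01, 0, 0], [0, 0, 0], 0.6], [[-0.008, 0, -0.001], [0, 0, 0], 0.6], [[0, 0, 0], [0, 0, 0], 0.6]]'

```text
t: 43.95
ee_pos: [471.1, 136.2, 6.5]
orientation: [-0.369, 3.113, 0.001]
ft_force: [0.5, -0.2, 0.3]
width: 35.5
```

```bash
python3 - <<'E'
from h import *
st(); im,ps=shot('wrist','w32')
for a in (40,45,50,55): print(a,proj('wrist',ps[0]+a*np.array([.9723,.2338,0])+[0,0,9-ps[0][2]],ps).round(0))
for a in (0,-20,-25,-30): print(a,proj('wrist',ps[0]+a*np.array([.9723,.2338,0])+[0,0,17-ps[0][2]],ps).round(0))
E
```

```text
t43.95 p [471.08 136.22   6.54] yaw -166.47 z [ 0.0064  0.0016 -1.    ] F [ 0.55 -0.21  0.31] M [ 0.112 -0.109  0.009] w 35.5 q5 -1.55
40 [252. 291.]
45 [252. 297.]
50 [252. 303.]
55 [252. 309.]
0 [252. 239.]
-20 [251. 205.]
-25 [251. 196.]
-30 [251. 187.]
```

View pics/w32.png

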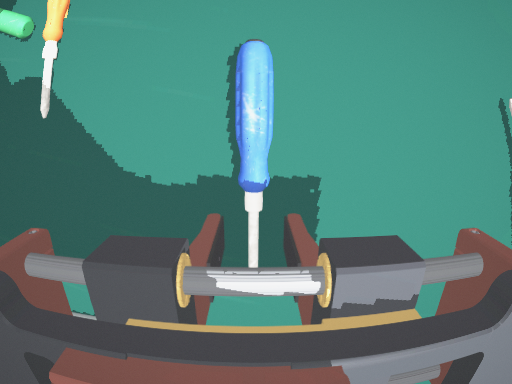

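The grip is now over the shaft, with blue front at row 190, about 28 mm behind the pads, so the tip should be about 43 mm ahead. Close here.

Call:
carry_out --rows '[[[0, 0, 0.003], [0, 0, 0], 0.6], [[0, 0, 0.0015], [0, -0.006, 0], 0.6], [[0, 0, 0], [0, 0, 0], 1], [[0, 0, 0], [0, 0, 0], 1], [[0, 0, 0], [0, 0, 0], 1], [[0, 0, 0], [0, 0, 0], 1], [[0, 0, 0], [0, 0, 0], 1], [[0, 0, 0], [0, 0, 0], 1], [[0, 0, 0], [0, 0, 0], 1], [[0, 0, 0], [0, 0, 0], 1], [[0, 0, 0], [0, 0, 0], 1], [[0, 0, 0], [0, 0, 0], 1]]'

```text
t: 45.0
ee_pos: [467.8, 135.4, 1.5]
orientation: [-0.369, 3.111, 0.002]
ft_force: [-0.9, 1.0, 0.5]
width: 5.9
```

```bash
python3 - <<'E'
from h import *
st()
E
```

```text
t45.00 p [467.85 135.44   1.53] yaw -166.47 z [ 0.0088  0.0021 -1.    ] F [-0.89  0.98  0.49] M [ 0.111 -0.05  -0.045] w 5.9 q5 -1.55
```

Call:
carry_out --rows '[[[0, 0, -0.0045], [0, 0, 0], 1], [[0, 0, -0.014], [0, 0, 0], 1], [[0, 0, -0.016], [0, 0, 0], 1], [[0, 0, -0.016], [0, 0, 0], 1], [[0, -0.01, -0.016], [0, 0, 0], 1], [[-0.005, -0.016, -0.016], [0, 0, 0], 1], [[-0.006, -0.016, -0.016], [0, 0, 0], 1], [[-0.006, -0.016, 0], [0, 0, 0], 1], [[-0.006, -0.016, 0], [0, 0, 0], 1], [[-0.006, -0.016, 0], [0, 0, 0], 1], [[-0.006, -0.016, 0], [0, 0, 0], 1], [[-0.006, -0.016, 0], [0, 0, 0], 1]]'

```text
t: 46.0
ee_pos: [535.7, 25.5, 100.8]
orientation: [-0.369, 3.111, 0.002]
ft_force: [-0.7, 0.1, 0.3]
width: 5.3
```

Call:
carry_out --rows '[[[-0.005, -0.012, 0], [0, 0, 0], 1], [[-0.003, -0.004, 0], [0, 0, 0], 1], [[0, 0, 0], [0, 0, 0], 1], [[0, 0, 0], [0, 0, 0], 1]]'

```text
t: 46.33
ee_pos: [546.5, 12.7, 100.3]
orientation: [-0.369, 3.112, 0.002]
ft_force: [-0.0, -0.1, -0.3]
width: 5.5
```

```bash
python3 - <<'E'
from h import *
im=avg(3);st()
c=cv2.resize(im[130:240,180:320],None,fx=5,fy=5,interpolation=cv2.INTER_CUBIC); cv2.imwrite('pics/s33.png',c[:,:,::-1])
o=readout.get_obs();u=np.array([.9723,.2338,0]);w=np.array([606.6,25.3,106.5]);print('s',(o['ee_pos']-w)@u,'lat',(o['ee_pos']-w)@np.array([-.2338,.9723,0]))
for p in (40,45,50):
    t=o['ee_pos']+[0,0,7.5]+p*u; print(p,((proj('side',t)-[180,130])*5).round(1))
t=o['ee_pos']+[0,0,7.5]+(45-153)*u; print(((proj('side',t)-[180,130])*5).round(1))
E
```

```text
t46.43 p [546.35  12.95 100.3 ] F [-0.36  0.3  -0.55] sd [0.28 0.44 0.21] M [ 0.06  -0.141 -0.01 ] sd [0.018 0.029 0.018] psd [0.14 0.17 0.02]
t46.48 p [546.27  13.17 100.35] yaw -166.42 z [ 0.008   0.0022 -1.    ] F [0.39 0.75 0.31] M [ 0.05  -0.226  0.063] w 5.9 q5 -1.81
s -61.49746506969815 lat 2.3160820648248803
40 [263.5 354.7]
45 [254.2 355.6]
50 [245.  356.4]
[534.5 330.7]
```

View pics/s33.png

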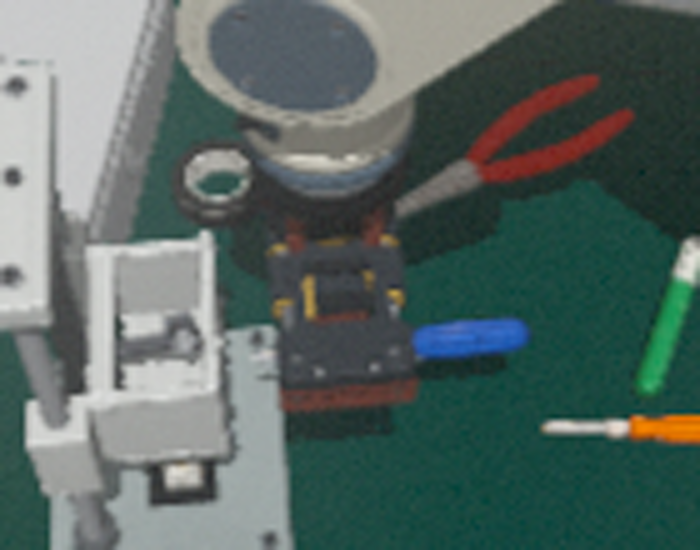

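Call:
carry_out --rows '[[[-0.003, 0, 0], [0, 0, 0], 1], [[-0.004, 0, 0], [0, 0, 0], 1], [[-0.003, 0, 0], [0, 0, 0], 1], [[-0.003, 0, 0], [0, 0, 0], 1], [[-0.003, 0, 0], [0, 0, 0], 1], [[-0.003, 0, 0], [0, 0, 0], 1], [[-0.002, 0, 0], [0, 0, 0], 1], [[-0.001, 0, 0], [0, 0, 0], 1], [[0, 0, 0], [0, 0, 0], 1]]'

```text
t: 47.23
ee_pos: [568.5, 17.7, 100.6]
orientation: [-0.369, 3.111, 0.002]
ft_force: [0.5, 0.7, -0.8]
width: 5.3
```

```bash
python3 - <<'E'
from h import *
im=avg(3)
E
```

```text
t47.33 p [568.33  17.66 100.59] F [-0.36  0.07 -0.85] sd [0.64 0.49 0.06] M [ 0.066 -0.163  0.006] sd [0.032 0.042 0.019] psd [0.14 0.02 0.01]
```

Call:
carry_out --rows '[[[-0.003, 0, 0], [0, 0, 0], 1], [[-0.004, 0, 0], [0, 0, 0], 1], [[-0.004, 0, 0], [0, 0, 0], 1], [[-0.004, 0, 0], [0, 0, 0], 1], [[-0.003, 0, 0], [0, 0, 0], 1], [[-0.002, 0, 0], [0, 0, 0], 1], [[0, 0, 0], [0, 0, 0], 1]]'

```text
t: 47.97
ee_pos: [588.3, 22.5, 100.8]
orientation: [-0.369, 3.11, 0.002]
ft_force: [-0.8, -0.0, -1.0]
width: 5.1
```

```bash
python3 - <<'E'
from h import *
im=avg(3);st()
c=cv2.resize(im[130:240,180:320],None,fx=5,fy=5,interpolation=cv2.INTER_CUBIC); cv2.imwrite('pics/s34.png',c[:,:,::-1])
o=readout.get_obs();u=np.array([.9723,.2338,0]);w=np.array([606.6,25.3,106.5]);print('s',(o['ee_pos']-w)@u)
E
```

```text
t48.07 p [587.97  22.41 100.77] F [-0.09  0.15 -0.64] sd [0.63 0.34 0.51] M [ 0.075 -0.167  0.019] sd [0.024 0.034 0.017] psd [0.26 0.05 0.03]
t48.12 p [587.55  22.36 100.71] yaw -166.46 z [ 0.0084  0.0021 -1.    ] F [-0.37 -0.15 -0.38] M [ 0.067 -0.137 -0.055] w 5.6 q5 -1.79
s -19.213447737038802
```

View pics/s34.png

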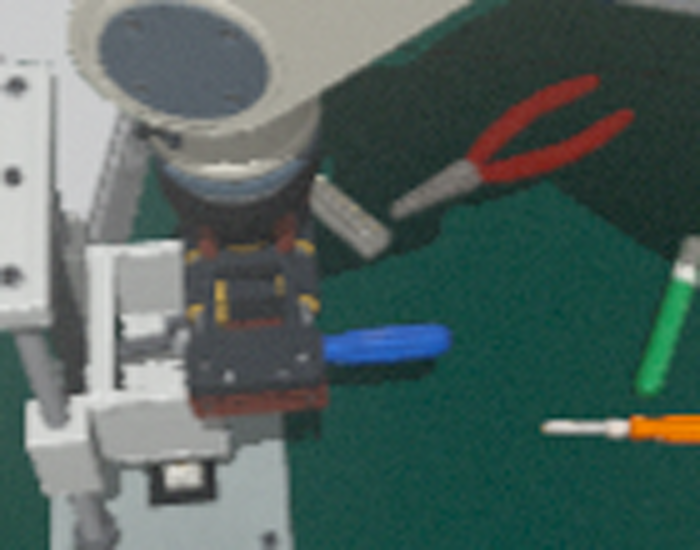

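Call:
carry_out --rows '[[[0, 0, 0.001], [0, 0, 0], 1], [[0, 0, 0.001], [0, 0, 0], 1], [[0, 0, 0.001], [0, 0, 0], 1], [[0, 0, 0.0005], [0, 0, 0], 1], [[0, 0, 0.0005], [0, 0, 0], 1], [[0, 0, 0], [0, 0, 0], 1]]'

```text
t: 48.62
ee_pos: [587.6, 22.3, 96.8]
orientation: [-0.369, 3.111, 0.002]
ft_force: [-1.5, 0.8, 0.3]
width: 5.5
```

```bash
python3 - <<'E'
from h import *
im=avg(3)
E
```

```text
t48.72 p [587.66  22.32  96.86] F [-1.51  0.21  1.  ] sd [0.04 0.4  0.59] M [0.073 0.012 0.014] sd [0.012 0.036 0.016] psd [0.01 0.01 0.03]
```

Call:
carry_out --rows '[[[0, 0, 0.0004], [0, 0, 0], 1], [[0, 0, 0.0004], [0, 0, 0], 1], [[0, 0, 0], [0, 0, 0], 1]]'

```text
t: 49.02
ee_pos: [587.7, 22.4, 96.2]
orientation: [-0.369, 3.111, 0.002]
ft_force: [-2.5, -2.1, 3.0]
width: 5.1
```

```bash
python3 - <<'E'
from h import *
im=avg(3)
E
```

```text
t49.12 p [587.72  22.35  96.24] F [-2.69 -0.96  3.77] sd [0.17 0.86 0.63] M [ 0.057  0.22  -0.041] sd [0.008 0.027 0.029] psd [0.01 0.02 0.02]
```

Call:
carry_out --rows '[[[0, 0, 0.0003], [0, 0, 0], 1], [[0, 0, 0.0003], [0, 0, 0], 1], [[0, 0, 0], [0, 0, 0], 1]]'

```text
t: 49.42
ee_pos: [587.7, 22.4, 95.8]
orientation: [-0.369, 3.111, 0.002]
ft_force: [-4.2, -0.9, 7.7]
width: 5.1
```

```bash
python3 - <<'E'
from h import *
im=avg(3)
E
```

```text
t49.52 p [587.72  22.34  95.78] F [-4.37 -0.34  7.43] sd [0.57 0.42 0.22] M [ 0.037  0.351 -0.001] sd [0.038 0.035 0.041] psd [0.02 0.01 0.02]
```

The press is firm now at about 8 N. Ease back slightly to about 6 N and hold for a second.

Call:
carry_out --rows '[[[0, 0, -0.0002], [0, 0, 0], 1], [[0, 0, 0], [0, 0, 0], 1], [[0, 0, 0], [0, 0, 0], 1], [[0, 0, 0], [0, 0, 0], 1], [[0, 0, 0], [0, 0, 0], 1], [[0, 0, 0], [0, 0, 0], 1]]'

```text
t: 50.07
ee_pos: [587.7, 22.4, 95.9]
orientation: [-0.369, 3.111, 0.002]
ft_force: [-4.1, -0.1, 6.5]
width: 5.5
```

```bash
python3 - <<'E'
from h import *
im=avg(5)
c=cv2.resize(im[130:240,180:320],None,fx=5,fy=5,interpolation=cv2.INTER_CUBIC); cv2.imwrite('pics/s35.png',c[:,:,::-1])
E
```

```text
t50.27 p [587.73  22.34  95.93] F [-3.55 -0.48  6.5 ] sd [0.65 0.55 0.42] M [0.006 0.311 0.034] sd [0.025 0.013 0.033] psd [0.01 0.02 0.01]
```

View pics/s35.png

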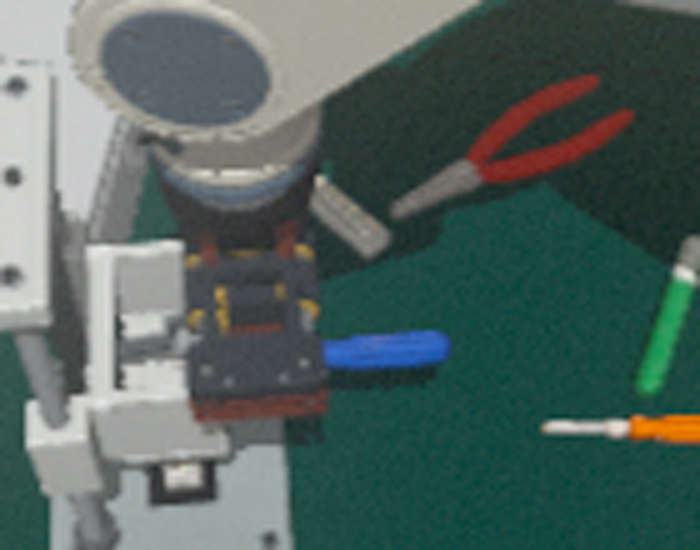

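Held at about 7 N for over a second. Unload, draw out and return to the bench spot.

Call:
carry_out --rows '[[[0, 0, -0.0008], [0, 0, 0], 1], [[0, 0, -0.0012], [0, 0, 0], 1], [[0, 0, -0.001], [0, 0, 0], 1], [[0.003, 0, 0], [0, 0, 0], 1], [[0.005, 0, 0], [0, 0, 0], 1], [[0.006, 0, 0], [0, 0, 0], 1], [[0.006, 0, 0], [0, 0, 0], 1], [[0.006, 0, 0], [0, 0, 0], 1], [[0.008, 0, 0], [0, 0, 0], 1], [[0.012, 0, 0], [0, 0, 0], 1], [[0.012, 0, 0], [0, 0, 0], 1], [[0, 0, 0], [0, 0, 0], 1]]'

```text
t: 51.32
ee_pos: [528.4, 8.4, 97.7]
orientation: [-0.369, 3.114, 0.002]
ft_force: [-0.1, 0.6, -0.5]
width: 5.4
```

```bash
python3 - <<'E'
from h import *
st(); shot('side','s36',(180,130,320,240),5)
E
```

```text
t51.32 p [528.35   8.38  97.74] yaw -166.49 z [ 0.0058  0.0021 -1.    ] F [-0.14  0.64 -0.52] M [ 0.091 -0.159  0.06 ] w 5.4 q5 -1.82
```

View pics/s36.png

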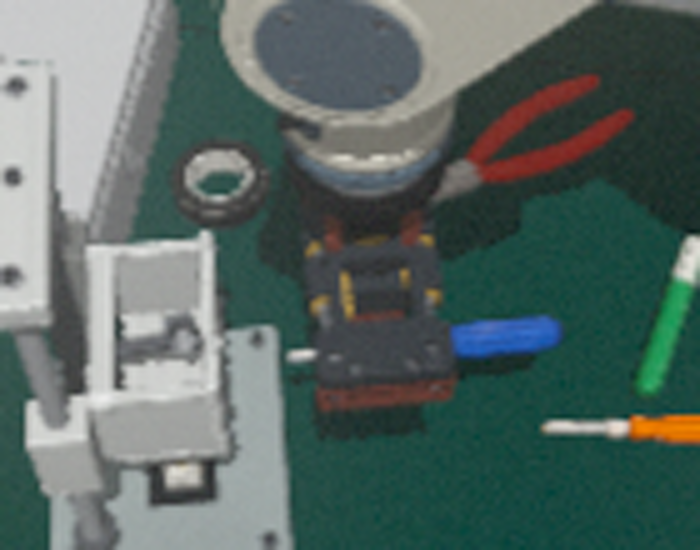

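Call:
carry_out --rows '[[[0.006, 0.017, 0.005], [0, 0, 0], 1], [[0.006, 0.017, 0.005], [0, 0, 0], 1], [[0.006, 0.017, 0.005], [0, 0, 0], 1], [[0.006, 0.017, 0.005], [0, 0, 0], 1], [[0.006, 0.017, 0.005], [0, 0, 0], 1], [[0.006, 0.017, 0.005], [0, 0, 0], 1], [[0.006, 0.017, 0.005], [0, 0, 0], 1], [[0.006, 0.017, 0.005], [0, 0, 0], 1], [[0, 0, 0.012], [0, 0, 0], 1], [[0, 0, 0.012], [0, 0, 0], 1], [[0, 0, 0.012], [0, 0, 0], 1], [[0, 0, 0.008], [0, 0, 0], 1]]'

```text
t: 52.37
ee_pos: [454.2, 130.4, 12.9]
orientation: [-0.37, 3.11, 0.002]
ft_force: [-0.7, 0.1, -0.5]
width: 5.3
```

Call:
carry_out --rows '[[[0, 0, 0.004], [0, 0, 0], 1], [[0, 0, 0.002], [0, 0, 0], 1], [[0, 0, 0.002], [0, 0, 0], 1], [[0, 0, 0], [0, 0, 0], 1]]'

```text
t: 52.7
ee_pos: [454.0, 129.9, 5.7]
orientation: [-0.369, 3.111, 0.002]
ft_force: [-0.4, 0.4, -0.1]
width: 5.3
```

```bash
python3 - <<'E'
from h import *
avg(2);st(); shot('side','s37',(200,180,340,290),5)
E
```

```text
t52.75 p [454.   129.96   5.81] F [-0.26 -0.23 -0.38] sd [0.15 0.65 0.33] M [ 0.104 -0.196  0.028] sd [0.032 0.013 0.002] psd [0.02 0.01 0.09]
t52.80 p [454.03 129.98   6.03] yaw -166.48 z [ 0.0094  0.0023 -1.    ] F [-0.21  0.45 -1.15] M [ 0.12  -0.197  0.034] w 5.5 q5 -1.55
```

View pics/s37.png

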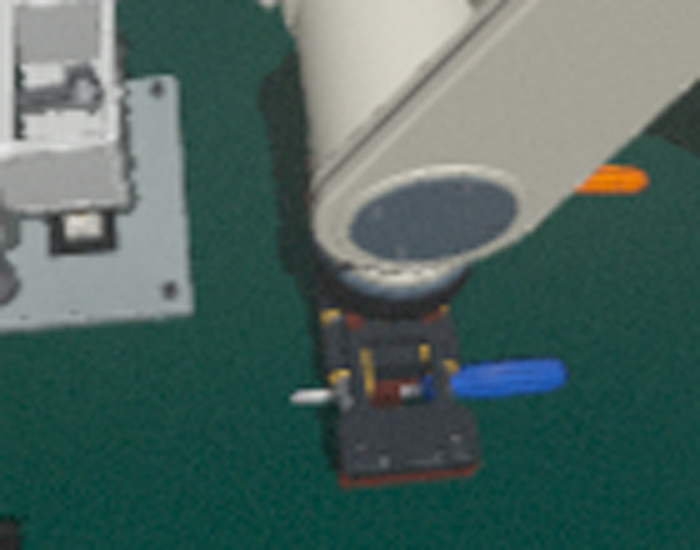

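Nearly on the bench, with no contact yet. Lower the last 4 mm, open and lift away.

Call:
carry_out --rows '[[[0, 0, 0.002], [0, 0, 0], 1], [[0, 0, 0.0015], [0, 0, 0], 1], [[0, 0, 0], [0, 0, 0], 1], [[0, 0, 0], [0, 0, 0], 0.6], [[0, 0, 0], [0, 0, 0], 0.5], [[0, 0, 0], [0, 0, 0], 0.5], [[0, 0, 0], [0, 0, 0], 0.4], [[0, 0, -0.002], [0, 0, 0], 0.4], [[0, 0, -0.008], [0, 0, 0], 0.4], [[0, 0, -0.02], [0, 0, 0], 0.4], [[0, 0, -0.03], [0, 0, 0], 0.4], [[0, 0, -0.03], [0, 0, 0], 0.4]]'

```text
t: 53.85
ee_pos: [452.1, 129.6, 93.1]
orientation: [-0.369, 3.113, 0.001]
ft_force: [0.1, 0.7, 0.2]
width: 52.5
```

Call:
carry_out --rows '[[[0.02, 0, -0.03], [0, 0, 0], 0.4], [[0.02, 0, -0.03], [0, 0, 0], 0.4], [[0.02, 0, -0.03], [0, 0, 0], 0.4], [[0.02, 0, 0], [0, 0, 0], 0.4], [[0, 0, 0], [0, 0, 0], 0.4]]'

```text
t: 54.27
ee_pos: [371.7, 110.2, 183.0]
orientation: [-0.369, 3.11, 0.002]
ft_force: [-0.3, -1.0, -0.8]
width: 52.7
```

```bash
python3 - <<'E'
from h import *
st(); shot('side','s38',(160,130,340,290),3.7); shot('top','t38',(150,80,350,280),3);im,ps=shot('wrist','w38')
E
```

```text
t54.27 p [371.66 110.23 183.03] yaw -166.46 z [ 0.0099  0.0024 -0.9999] F [-0.32 -0.96 -0.8 ] M [ 0.079 -0.103  0.029] w 52.7 q5 -1.55
```

View pics/s38.png

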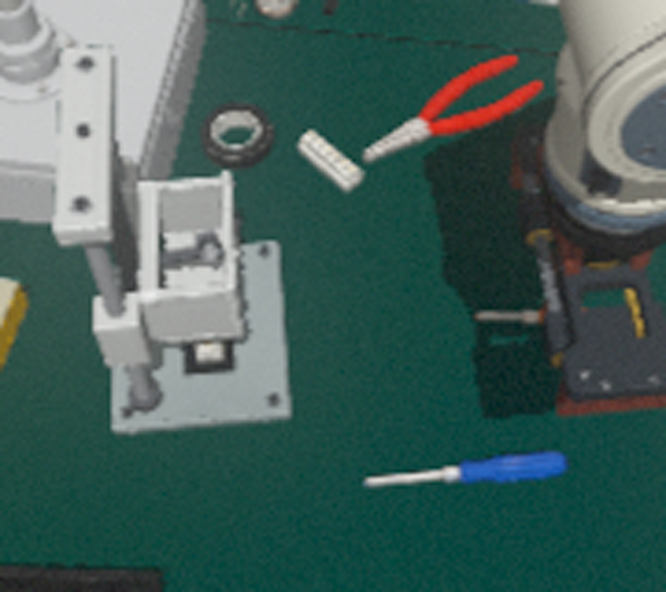

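View pics/w38.png

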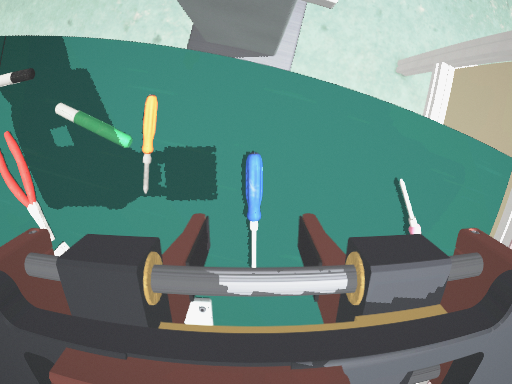

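The driver lies flat on the bench and the arm is clear. I'll do a last numeric check and then hand in.

```bash
python3 - <<'E'
from h import *
from workcell import close_job
a=onz('side',(160+366/3.7,130+483/3.7),9); b=onz('side',(160+565/3.7,130+462/3.7),9)
m=(a+b)/2; print('tip',a.round(0),'butt',b.round(0),'len',np.linalg.norm(a-b).round(0),'mid-stand',np.linalg.norm(m[:2]-[645,34]).round(0))
p,e=tri([ray('side',(160+366/3.7,130+483/3.7)),ray('top',proj('top',a))]); 
u=np.array([.9726,.2317,0]);v=np.array([-u[1],u[0],0]);w=np.array([606.6,25.3,202.5])
for h in (90,93,96,99): print(h,((proj('side',w-50*v+[0,0,48-h])-[160,130])*3.7).round(1))
A=cv2.imread('pics/side0.png');B=cv2.imread('pics/s38_raw.png')
for n,(x0,y0,x1,y1) in {'pen':(300,170,325,212),'short':(285,205,320,222),'spare':(238,160,262,186),'pliers':(255,140,310,178)}.items():
    print(n,np.abs(A[y0:y1,x0:x1].astype(int)-B[y0:y1,x0:x1]).mean().round(1))
close_job()
E
```

```text
tip [498. 142.   9.] butt [353. 106.   9.] len 149.0 mid-stand 237.0
90 [229.9 164.9]
93 [230.3 167.4]
96 [230.6 169.8]
99 [231.  172.3]
pen 33.3
short 34.7
spare 6.0
pliers 9.6
the job is handed in; nothing more can be done
```

I did the whole job and handed it in at about 54 s. The last pictures show the head down and the screwdriver flat on the bench, but the descent was not as gentle as asked.

**What I did**
1. I picked up the blue long screwdriver, turned it towards the stand and entered the window level. The release bar was felt about 10 mm above the window point.
2. I raised the bar in small steps until the pawl let go and the head's weight came onto the blade.
3. I let the head down on the blade onto the block.
4. I re-gripped the screwdriver, pressed on the sill and held about 7 N (6.5 N read plus the 0.65 N tare) for over a second. It was briefly about 8 N before that.
5. I drew the blade out and laid the screwdriver back on the bench.

**What went wrong on the way**
- **Letting down:** when the pawl let go, the screwdriver turned in the grip and the head came down about 30 mm before I followed. One stretch then averaged roughly 50 mm/s, over the 40 mm/s you gave. I made up for the turning by tilting and advancing the tool.
- **First press:** with the grip on the handle it stopped at about 3.5 N because the screwdriver turned again. I re-levelled it on the bench and gripped it by the shaft for the press that counted. Near the end of that first try the blade also touched the bar from below.

**Last checks**
- **Head:** the front plate's corner reads roughly at the 96 mm position, within a few mm in the pictures. I did not measure its exact travel or the force on the block after letting go.
- **Screwdriver:** it lies about 240 mm from the stand's centre and measured 149 mm against its 153 mm. I took its height as lying flat and did not measure it separately.
- **Bystanders:** the spare block and the pliers match the first picture. The image comparison for the pen and the short screwdriver could not be used, because the arm covered them in the side view. The wrist view shows both lying on the bench, but I did not measure their positions.

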